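# Clear the recipe binder and turn its divider

### The job

Sort the loose pieces lying on and beside the open recipe binder, every black twist cap into the green bowl and every yellow bag clip into the wooden tray, and set the wooden page weight aside on the ledge, off the binder, while the divider still lies as it is. Then turn the stiff divider across the rings (it has a red pull tab) so that it lies flat on the other side with its green face up, and lay the page weight down on that green face to hold it. Leave the shaker and the mortar alone.

Things in the scene. Friction and masses are not known exactly. Their poses are not given: they have to be found in the camera images.
- binder: Open ring binder lying flat, fixed. Cover 176 (its x, spine) x 304 mm (y); two page stacks 160 x 122 mm centred at y = +83, -83 mm, tops 26 mm above the ledge. Origin: centre of the underside, z up. The ring axis runs along x, 28 mm up, at y = 0. Three steel rings at x = -55, 0, 55 mm arch to 49 mm up, within 21 mm of the axis in y.
- leaf (a joint): Angle (rad) of the stiff divider leaf about the ring axis: 0 = flat on the +y pages, white face up (start); pi = flat on the -y pages, green face up; goes up and over. Swings easily, no catch, about 0.12 kg; falls to either side if let go. A 4 mm board, 156 mm along x, from 13 to 145 mm off the axis, centred on axis height: when flat its top is 30 mm above the ledge.
- leaf_tab (a point): Centre of the leaf's red pull tab: a round bar 24 mm long along the binder's x, 12 mm thick, 175 mm from the ring axis, at binder x = 0, on a neck 14 mm wide and 4 mm thick from the leaf's free edge. It overhangs the cover, bare ledge 22 mm below the bar. Pinched by its two ends (along binder x) it pivots between the fingers as the leaf swings.
- bowl: Round green ceramic pinch bowl, fixed, 130 mm across the rim, 48 mm high, wall 5 mm, narrower at the foot. Origin: centre of the underside. It may stand to either side of the binder.
- tray: Open brown wooden tray, fixed, 110 mm (its x) by 160 mm (its y), 32 mm high, walls and floor 5 mm. Origin: centre of the underside. It stands on the other side of the binder from the bowl.
- weight_c (a point): Centre of the dark wooden page weight, a loose bar 90 mm (its x) by 24 mm (y) by 22 mm (z), about 0.22 kg, brass strip on top. Starts lying on the leaf.
- cap1_c (a point): Centre of a loose black twist cap, eight-sided, 36 mm across the flats, 24 mm high (its z is the cap's axis; grey disc on top), 30 g. May be absent.
- cap2_c (a point): Centre of a loose black twist cap, eight-sided, 36 mm across the flats, 24 mm high (its z is the cap's axis; grey disc on top), 30 g. May be absent.
- cap3_c (a point): Centre of a loose black twist cap, eight-sided, 36 mm across the flats, 24 mm high (its z is the cap's axis; grey disc on top), 30 g. May be absent.
- clip1_c (a point): Centre of a loose yellow bag clip, a bar 60 mm (its x) by 14 mm (y) by 16 mm (z), 30 g. May be absent.
- clip2_c (a point): Centre of a loose yellow bag clip, a bar 60 mm (its x) by 14 mm (y) by 16 mm (z), 30 g. May be absent.
- clip3_c (a point): Centre of a loose yellow bag clip, a bar 60 mm (its x) by 14 mm (y) by 16 mm (z), 30 g. May be absent.
- shaker: Bystander: loose clear acrylic shaker with a black cap, 42 mm across, 90 mm high. Origin: centre of the underside.
- mortar: Bystander: olive wood mortar with its pestle, 112 mm across, 75 mm high (pestle to about 150 mm). Origin: centre of the underside.

How it is judged:
By the outcome, as a careful person would: the job done as asked, in the order asked, and still so for the second after the job is handed in, with the robot touching nothing.
Of cap1, cap2, cap3, clip1, clip2, clip3 only 4 to 6 are there at a start; the rules pass over those that are not, and their reading is None.
At some moment in a run one of cap1, cap2, cap3, clip1, clip2, clip3 may be knocked a few centimetres aside while the robot is not near it.
Once in a run the grip may slacken for a moment while it holds something.
It also fails if it takes over 210 s, if anything falls off the work surface, if the arm or the gripper's body presses on something with over 40 N, if the wrist force passes 120 N, or if a joint passes its speed limit or range.

### The arm

A 6-joint arm with a two-finger parallel gripper is mounted at the origin on the work surface. World frame = base frame: x ahead of the robot, y to its left, z up, the work surface at z = 0. Lengths are in mm, angles in rad, forces in N, time in s.
With the tool pointing down it reaches from about 225 to 725 mm from the base axis. Payload 3.1 kg.
Tool frame: the origin (TCP) lies midway between the tips of the shut fingers; the grasp point (between the pads) lies 19 mm behind it; z points along the fingers, y is the direction in which the jaws open and shut (so a half turn about z gives the same grasp; the last joint's range is limited). The gripper opens to 85 mm and grips with 20 to 120 N. Pads are 22 mm wide; open, the fingers measure 114 mm over their backs; the gripper's body (76 mm by 85 mm) begins 54 mm behind the grasp point. The pads swing forward as they close: fully open they stand 13 mm farther back than shut.
Start: joints at [1.112, 0.048, 0.099, 1.622, 0, 1.443], TCP at [170.527, 496.526, 231.312] pointing down, gripper open.
Joint ranges: [-2.91, 2.91], [-0.99, 1.94], [-1.21, 1.42], [-2.12, 2.29], [-1.49, 1.47], [-3.14, 3.14]. Speed limits (rad/s): [2.79, 2.79, 3.14, 3.14, 3.14, 3.14].

### API

Orientations are given as a unit quaternion [x, y, z, w].
In Python, from workcell import get_state, get_image, hand_in gives the robot as it stands.
- The arm moves only by the tool carry_out, never from a script. Its argument "rows" is a list that holds one entry, the list of rows, each a list of 5 numbers: the gripper's target within -1 to 1 (fully open at 1, half-way at 0, shut at -1), then the shift along the tool's x, y, z each as a share of 0.4 m, from -1 to 1, then the turn about the tool's z as a share of 360 degrees, from -1 to 1. A call has 1 to 20 rows; each row is the pose to reach, as a shift and turn from the pose measured when the call began, along the tool's axes at that moment, turning the shorter way round; what a row does not reach only later rows make up. A row lasts 1/8 s, in which the tool goes at most 62.5 mm and 10.7 degrees, less where a joint would pass 70% of its speed; a pose out of reach is approached as far as the arm can. A call with a number of a shift or a turn outside -1 to 1 is refused whole. A call with a gripper value outside its range is refused whole. The fingers move at their own pace and stop on an object; the grip force is fixed at half the most. Time passes only in rows, so rows that repeat a pose let the fingers close. It gives the time, the measured TCP pose, the force and the opening at its end, in the units of the state.
- get_state(): the state, without advancing time (a new reading comes with each control period).
- get_image(name): name is "scene" or "top" or "wrist"; returns a dict with "img" (384x512x3 uint8, blue, green, red), "intrinsics" (3x3 intrinsics, pixels), "extrinsics" (4x4, takes a point from world to camera coordinates). Camera axes: x right, y up, looking along -z (the intrinsics and any distortion apply to the point x, -y, -z); pixel columns grow to the right and rows downward; lengths in mm; the calibration is good to about 2 mm. A picture is of the moment at which its call begins. There is no depth.
- hand_in(): hands the job in, once; it reports no verdict.
The state is a dict: "clock": time; "q": joint angles; "joint_velocities": joint speeds; "joint_torque": joint torques, N m; "ee_pos": TCP position; "tcp_rot": TCP orientation; "force": force on the tool from outside, world axes, zero at the start; "wrist_torque": the same for the moment, N m; "finger_gap": opening from 0.0 (shut) to 1.0 (fully open).
Only numpy, scipy, OpenCV 4.12 (cv2) and the standard library are available. Lean on these libraries where they do the work, as an engineer would, in place of code of your own. Each camera call takes 0.05 s, during which the arm holds its last target.

## Working session

There is one attempt and no reset: what is moved stays moved. The work goes in short steps, Python scripts to look and compute and a tool call to move; the robot and the scene stay as the last step left them, time stands still between calls to the robot, and variables do not carry over. Pictures are saved under pics/ and viewed, and the job is handed in when it is done.

Besides the shell and the picture viewer there is one more tool, called after "Call:" as name(argument=value, ...) on one line, values as JSON. carry_out: Moves the arm, as the interface text tells. Its arguments: {"type":"object","properties":{"rows":{"type":"array"}},"required":["rows"]}

```bash
ls; mkdir -p pics; cat > h.py <<'E'
import numpy as np, cv2
from workcell import get_state, get_image, hand_in
def snap(name,fn,crop=None,s=1):
    d=get_image(name); im=np.array(d["img"]); np.savez('last_%s.npz'%name,img=im,K=d["intrinsics"],T=d["extrinsics"])
    save(im,fn,crop,s)
    return d
def save(im,fn,crop=None,s=1):
    if crop: im=im[crop[1]:crop[3],crop[0]:crop[2]]
    if s!=1: im=cv2.resize(im,None,fx=s,fy=s,interpolation=cv2.INTER_CUBIC)
    cv2.imwrite('pics/'+fn,im)
def load(name):
    d=np.load('last_%s.npz'%name); return d['img'],d['K'],d['T']
def px2w(name,u,v,z):
    _,K,T=load(name); K=np.array(K);T=np.array(T)
    r=np.linalg.inv(K)@np.array([u,v,1.0]); r=np.array([r[0],-r[1],-r[2]])
    R=T[:3,:3];c=-R.T@T[:3,3]; d=R.T@r
    return c+d*(z-c[2])/d[2]
def w2px(name,p):
    _,K,T=load(name); q=T[:3,:3]@np.array(p,float)+T[:3,3]; q=np.array([q[0],-q[1],-q[2]]); a=K@q
    return a[:2]/a[2]
E
python3 - <<'E'
from h import *
print(get_state())
for n in("scene","top","wrist"):
    d=snap(n,n+'0.png',s=1.5); print(n,d.keys(),d["intrinsics"],d["extrinsics"])
E
```

```text
pics
{'clock': 0.0, 'q': array([1.11220158e+00, 4.87785102e-02, 9.75831984e-02, 1.62199420e+00,
       2.64443201e-05, 1.44298645e+00]), 'joint_velocities': array([-0.0001955 , -0.00143188,  0.00180361, -0.00034896,  0.00043468,
       -0.00075057]), 'joint_torque': array([-4.99359521e-04, -3.38781595e+01,  3.20015216e+01,  2.04309274e-02,
       -3.72327877e-04,  2.78724926e-06]), 'ee_pos': array([170.24833482, 495.9827311 , 230.09538303]), 'tcp_rot': array([ 1.64639319e-01,  9.86353112e-01, -1.14170205e-03, -3.58495556e-04]), 'force': array([-0.57957192, -0.01375739,  0.47098727]), 'wrist_torque': array([ 0.0049246 , -0.04350572, -0.01503143]), 'finger_gap': 0.9981600133165819}
scene dict_keys(['img', 'intrinsics', 'extrinsics']) [[367.21110258   0.         256.80048422]
 [  0.         367.21110258 194.86677764]
 [  0.           0.           1.        ]] [[-8.06920668e-01  5.90579203e-01 -9.75914216e-03  4.84182857e+02]
 [-4.02368256e-01 -5.37518294e-01  7.41062663e-01  1.52030951e+02]
 [ 4.32410479e-01  6.01905548e-01  6.71364945e-01 -1.44175223e+03]
 [ 0.00000000e+00  0.00000000e
[... 233 characters left out ...]
 -9.99891782e-01 -1.26064850e-02 -4.02924474e+01]
 [ 9.87354476e-01 -9.48293889e-03  1.58244155e-01 -5.72136205e+02]
 [-1.58346576e-01 -1.12471198e-02  9.87319535e-01 -1.16551810e+03]
 [ 0.00000000e+00  0.00000000e+00  0.00000000e+00  1.00000000e+00]]
wrist dict_keys(['img', 'intrinsics', 'extrinsics']) [[281.31761976   0.         253.07337458]
 [  0.         281.31761976 194.06167773]
 [  0.           0.           1.        ]] [[ 3.23920997e-01  9.46083182e-01 -1.34186233e-03 -5.24327687e+02]
 [-9.13163998e-01  3.12278570e-01 -2.61941992e-01  3.44101525e+01]
 [-2.47399879e-01  8.60738516e-02  9.65082687e-01 -3.78528259e+02]
 [ 0.00000000e+00  0.00000000e+00  0.00000000e+00  1.00000000e+00]]
```

View pics/top0.png

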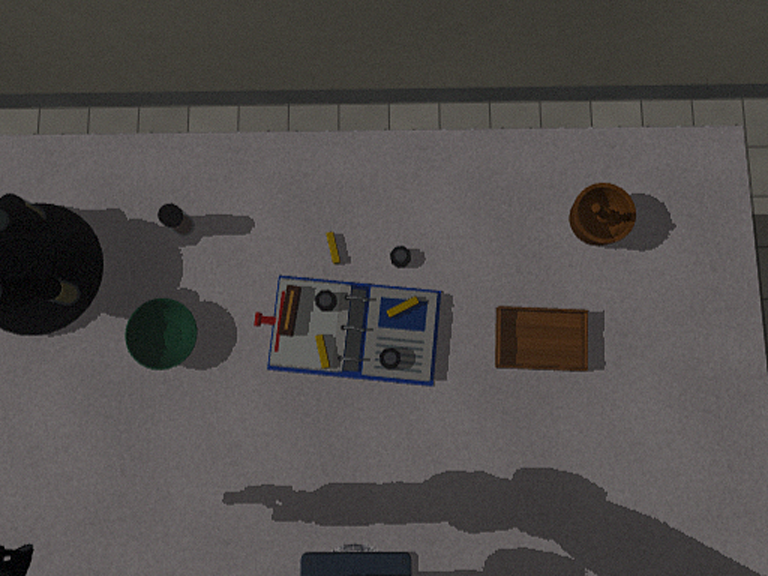

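View pics/scene0.png

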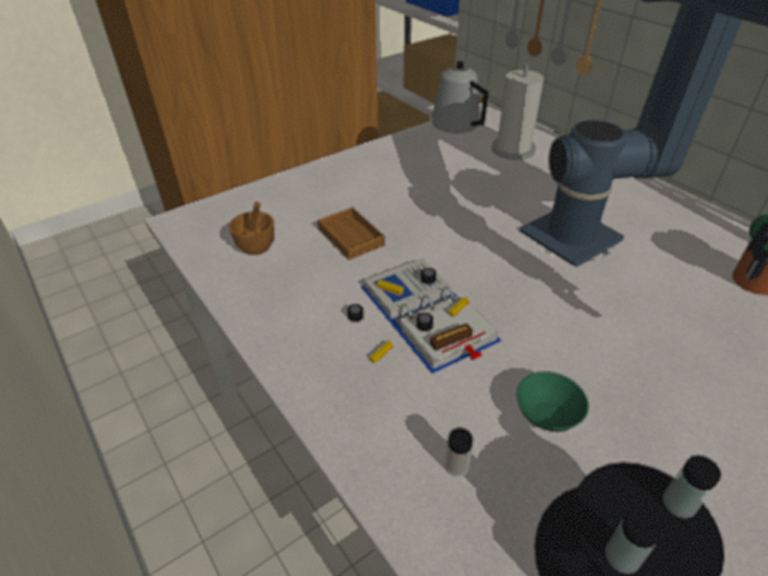

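View pics/wrist0.png

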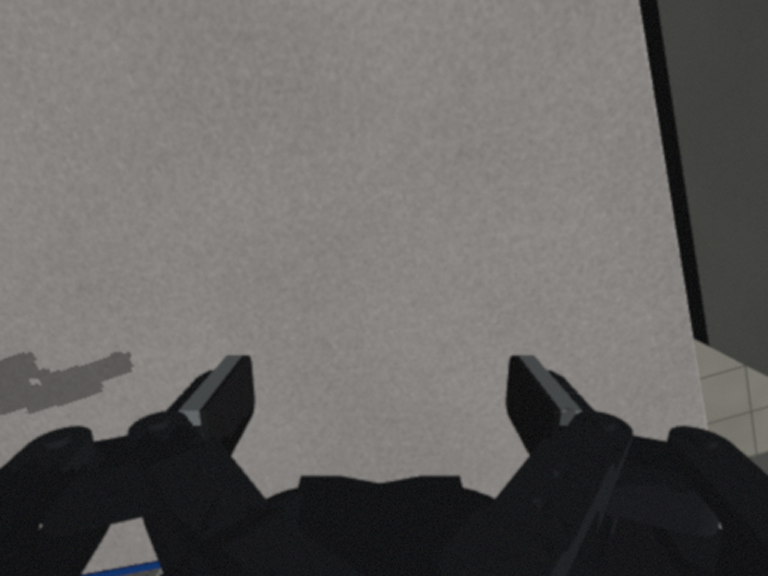

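The top view shows three caps (leaf, far pages, ledge) and three clips (the same three places). The weight is on the leaf, with the bowl to the left and the tray to the right. I'll enlarge it to measure.

```bash
python3 - <<'E'
from h import *
im,K,T=load('top')
im=np.clip(im.astype(float)*1.6,0,255).astype('uint8')
save(im,'b1.png',(165,145,305,265),5.7)
save(im,'b2.png',(75,180,175,260),7)
save(im,'b3.png',(320,190,420,260),7)
E
```

```text
(no output)
```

View pics/b1.png

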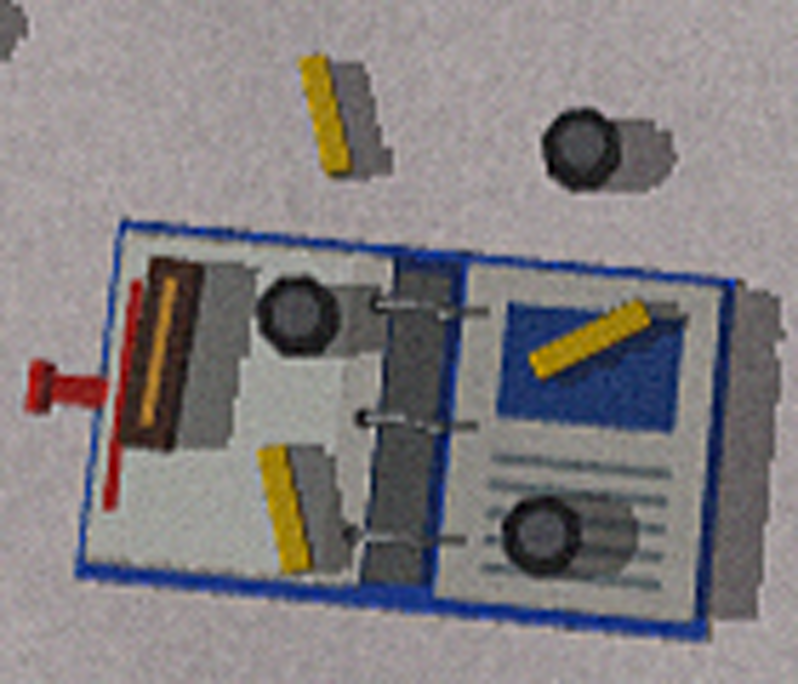

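View pics/b2.png

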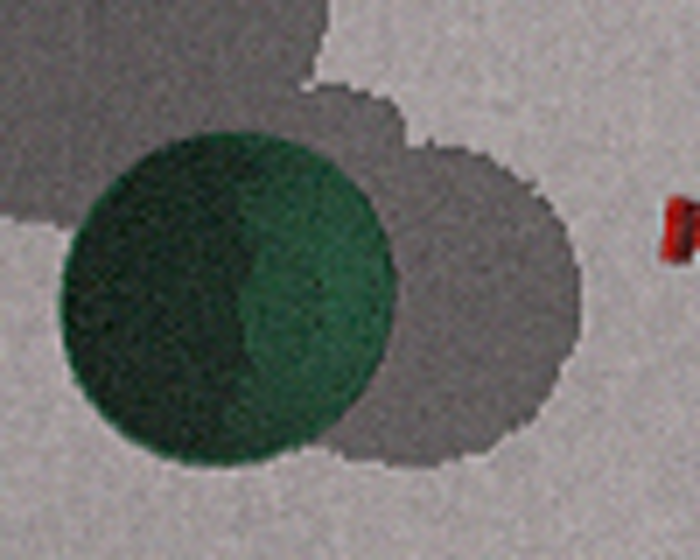

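View pics/b3.png

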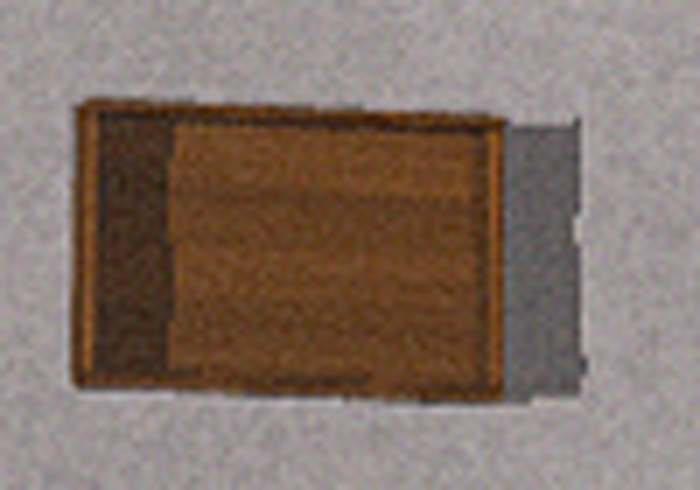

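```bash
cat > m.py <<'E'
from h import *
def b1(x,y,z): return px2w('top',165+(x+.5)/5.7-.5,145+(y+.5)/5.7-.5,z)
def b(x,y,z,ox,oy,s): return px2w('top',ox+(x+.5)/s-.5,oy+(y+.5)/s-.5,z)
E
python3 - <<'E'
from m import *
np.set_printoptions(precision=1,suppress=True)
for n,p in dict(capL=(298,314,54),capP=(542,536,50),capT=(582,149,24),clL=(284,509,46),clP=(590,338,42),clT=(326,114,16),W=(162,354,52),tab=(38,387,34)).items(): print(n,b1(*p))
def ang(a,c,z): 
    d=b1(*c,z)-b1(*a,z); return np.linalg.norm(d),np.degrees(np.arctan2(d[1],d[0]))
print('clL',ang((271,446),(298,571),46),'clP',ang((535,365),(645,311),42),'clT',ang((312,56),(340,173),16),'W',ang((145,448),(178,260),52))
C=[b1(*p,3) for p in ((121,222),(740,283),(710,635),(80,575))]
print(C,np.mean(C,0)); 
d=C[0]-C[1]; print(np.linalg.norm(d),np.degrees(np.arctan2(d[1],d[0]))-90)
d=C[0]-C[3]; print(np.linalg.norm(d),np.degrees(np.arctan2(d[1],d[0])))
print('bowl',b(229,298,48,75,180,7)); 
C=[b(*p,32,320,190,7) for p in((80,102),(505,118),(503,400),(73,387))]
print('tray',C,np.mean(C,0))
print('rings',[b1(*p,40) for p in((432,308),(420,422),(405,540))])
s=get_state()
from scipy.spatial.transform import Rotation as R
print(R.from_quat(s['tcp_rot']).as_matrix())
E
```

```text
capL [534.9  50.   54. ]
capP [430.7 -63.3  50. ]
capT [618.1 -84.6  24. ]
clL [444.4  56.8  46. ]
clP [523.8 -86.9  42. ]
clT [638.4  40.3  16. ]
W [516.8 113.9  52. ]
tab [503.7 175.2  34. ]
clL (np.float64(59.53963903555795), np.float64(-167.45306628277788)) clP (np.float64(57.96503677719219), np.float64(-64.26619467977969)) clT (np.float64(60.22835264291242), np.float64(-166.64755470504932)) W (np.float64(89.56418450554892), np.float64(-9.182806151189284))
[array([587.9, 142.1,   3. ]), array([ 554.8, -161.4,    3. ]), array([ 385. , -143.3,    3. ]), array([415.9, 159.1,   3. ])] [485.9  -0.9   3. ]
305.24700448632865 -6.2339072606540356
172.91119508750847 -5.648589929244624
bowl [477.9 343.2  48. ]
tray [array([ 522.7, -257.3,   32. ]), array([ 515. , -420.7,   32. ]), array([ 407.2, -413.8,   32. ]), array([ 413.4, -250.8,   32. ])] [ 464.6 -335.6   32. ]
rings [array([539. , -12.3,  40. ]), array([484.9,  -6.4,  40. ]), array([429.8,   0.7,  40. ])]
[[-0.9  0.3 -0. ]
 [ 0.3  0.9 -0. ]
 [ 0.  -0.  -1. ]]
```

```bash
cat > p.py <<'E'
from h import *
from scipy.spatial.transform import Rotation as R
def plan(*wps):
    s=get_state(); M=R.from_quat(s['tcp_rot']).as_matrix(); p0=s['ee_pos']
    h0=np.degrees(np.arctan2(M[1,1],M[0,1]))
    print('t %.2f ee %s head %.1f gap %.3f F %s q6 %.2f'%(s['clock'],np.round(p0,1),h0,s['finger_gap'],np.round(s['force'],1),s['q'][5]))
    lp,lh=p0,h0
    for w in wps:
        p=np.array(w[:3],float); h=w[3]
        d=M.T@(p-p0)/400
        t=(h0-h)/360
        n=max(np.linalg.norm(p-lp)/62.5,abs(h-lh)/10.7)
        print(w,'->',np.round(d,3),round(t,3),'rows %.1f'%n); lp,lh=p,h
E
python3 - <<'E'
from p import *
plan((535,50,130,-6),(535,50,34,-6))
E
```

```text
t 0.15 ee [170.3 496.1 230.4] head 71.0 gap 1.003 F [-0.5  0.6  0.2] q6 1.44
(535, 50, 130, -6) -> [-1.225 -0.758  0.252] 0.214 rows 9.4
(535, 50, 34, -6) -> [-1.225 -0.758  0.492] 0.214 rows 1.5
```

Call:
carry_out(rows=[[[0.3, -0.9, -0.557, 0.185, 0.16], [0.3, -0.9, -0.557, 0.185, 0.16], [0.3, -0.9, -0.557, 0.185, 0.16], [0.3, -0.9, -0.557, 0.185, 0.16], [0.3, -0.9, -0.557, 0.185, 0.16], [0.3, -0.9, -0.557, 0.185, 0.16], [0.3, -0.9, -0.557, 0.185, 0.16], [0.3, -0.9, -0.557, 0.185, 0.16], [0.3, -0.9, -0.557, 0.185, 0.16]]])

```text
clock: 1.27
ee_pos: [437.9, 168.3, 156.4]
tcp_rot: [0.62, 0.785, -0.001, -0.0]
force: [0.4, 0.5, -0.5]
finger_gap: 0.651
```

```bash
python3 - <<'E'
from p import *
plan((535,50,130,-6),(535,50,36,-6))
snap('wrist','w1.png',s=1.5)
E
```

```text
t 1.27 ee [437.9 168.3 156.4] head 13.4 gap 0.651 F [ 0.4  0.5 -0.5] q6 1.56
(535, 50, 130, -6) -> [-0.344  0.168  0.066] 0.054 rows 2.5
(535, 50, 36, -6) -> [-0.344  0.168  0.301] 0.054 rows 1.5
```

View pics/w1.png

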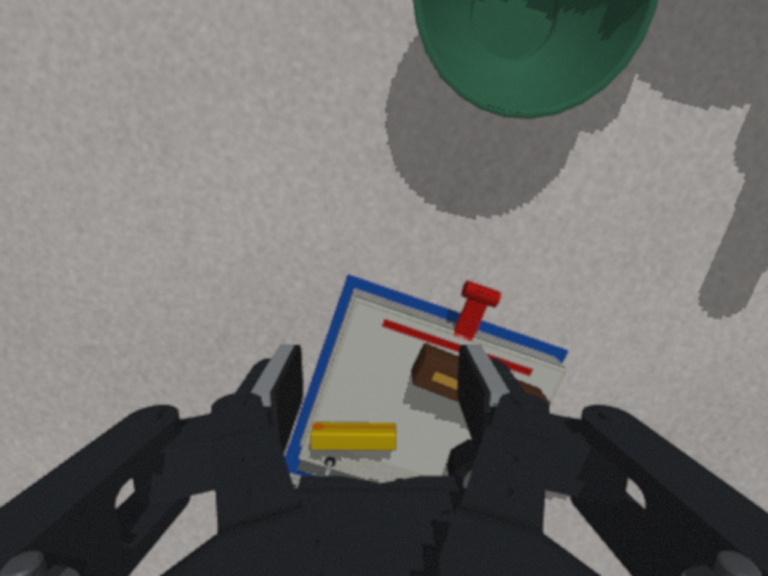

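The wrist view shows the gripper over the leaf edge, with the clip, weight, tab and bowl where I measured them. Next is the cap on the leaf.

Call:
carry_out(rows=[[[0.3, -0.344, 0.168, 0.066, 0.054], [0.3, -0.344, 0.168, 0.066, 0.054], [0.3, -0.344, 0.168, 0.066, 0.054], [0.3, -0.344, 0.168, 0.2, 0.054], [0.3, -0.344, 0.168, 0.301, 0.054], [0.3, -0.344, 0.168, 0.301, 0.054]]])

```text
clock: 2.08
ee_pos: [530.7, 52.3, 32.5]
tcp_rot: [0.742, 0.67, -0.004, -0.003]
force: [0.3, 0.8, -0.9]
finger_gap: 0.655
```

```bash
python3 - <<'E'
from p import *
plan((535,50,34,-6))
snap('wrist','w2.png',s=1.5)
snap('top','t2.png',(165,145,305,265),5)
E
```

```text
t 2.08 ee [530.7  52.3  32.5] head -5.8 gap 0.655 F [ 0.3  0.8 -0.9] q6 1.65
(535, 50, 34, -6) -> [-0.005  0.011 -0.004] 0.001 rows 0.1
```

View pics/w2.png

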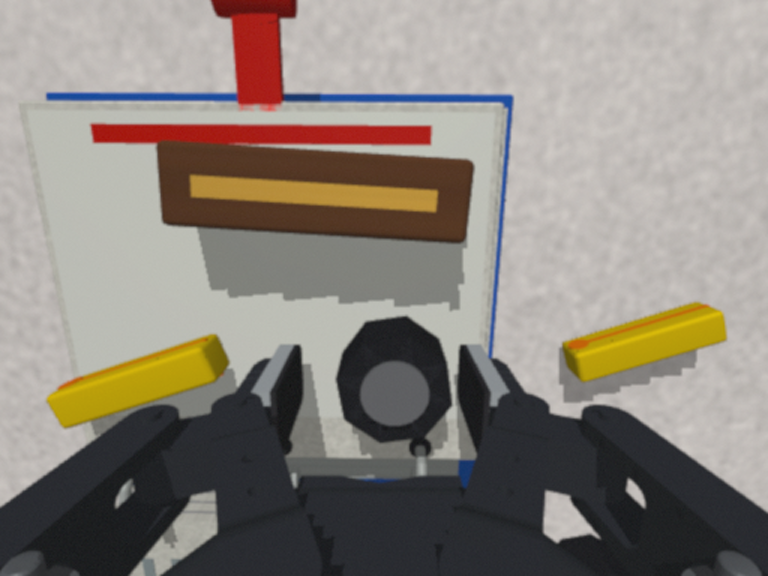

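View pics/t2.png

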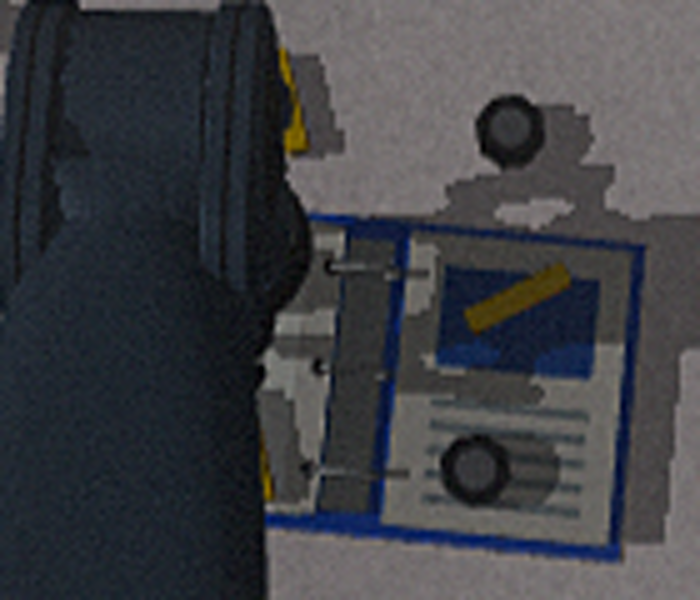

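The cap sits between the fingers. I'll close and lift.

Call:
carry_out(rows=[[[-0.4, -0.004, 0.008, -0.006, 0], [-0.4, -0.004, 0.008, -0.006, 0], [-0.4, -0.004, 0.008, -0.006, 0], [-0.4, -0.004, 0.008, -0.006, 0], [-0.4, -0.004, 0.008, -0.15, 0], [-0.4, -0.004, 0.008, -0.25, 0], [-0.4, -0.004, 0.008, -0.25, 0]]])

```text
clock: 3.05
ee_pos: [541.8, 49.9, 143.1]
tcp_rot: [0.742, 0.67, 0.003, 0.004]
force: [-0.3, -0.0, -0.4]
finger_gap: 0.401
```

```bash
python3 - <<'E'
from p import *
plan((478,330,110,-6),(478,330,42,-6))
snap('wrist','w3.png',s=1.2)
E
```

```text
t 3.05 ee [541.8  49.9 143.1] head -5.8 gap 0.401 F [-0.3 -0.  -0.4] q6 1.64
(478, 330, 110, -6) -> [ 0.68  -0.231  0.08 ] 0.0 rows 4.6
(478, 330, 42, -6) -> [ 0.681 -0.232  0.25 ] 0.0 rows 1.1
```

View pics/w3.png

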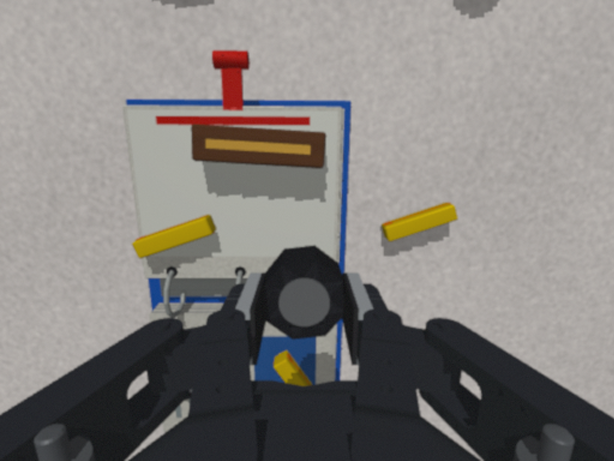

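Call:
carry_out(rows=[[[-0.4, 0.73, -0.236, 0.05, 0], [-0.4, 0.73, -0.236, 0.05, 0], [-0.4, 0.73, -0.236, 0.05, 0], [-0.4, 0.73, -0.236, 0.05, 0], [-0.4, 0.73, -0.236, 0.05, 0], [-0.4, 0.73, -0.236, 0.08, 0], [-0.4, 0.73, -0.236, 0.18, 0], [-0.4, 0.73, -0.236, 0.27, 0], [-0.4, 0.73, -0.236, 0.27, 0], [-0.4, 0.73, -0.236, 0.27, 0]]])

```text
clock: 4.35
ee_pos: [476.8, 349.1, 31.9]
tcp_rot: [0.743, 0.67, 0.001, 0.002]
force: [-0.2, 0.3, -0.2]
finger_gap: 0.402
```

```bash
python3 - <<'E'
from p import *
plan((478,350,36,-6),(478,350,150,-6))
snap('wrist','w4.png',s=1.2)
E
```

```text
t 4.35 ee [476.8 349.1  31.9] head -5.9 gap 0.402 F [-0.2  0.3 -0.2] q6 2.19
(478, 350, 36, -6) -> [ 0.002  0.003 -0.01 ] 0.0 rows 0.1
(478, 350, 150, -6) -> [ 0.002  0.004 -0.295] 0.0 rows 1.8
```

View pics/w4.png

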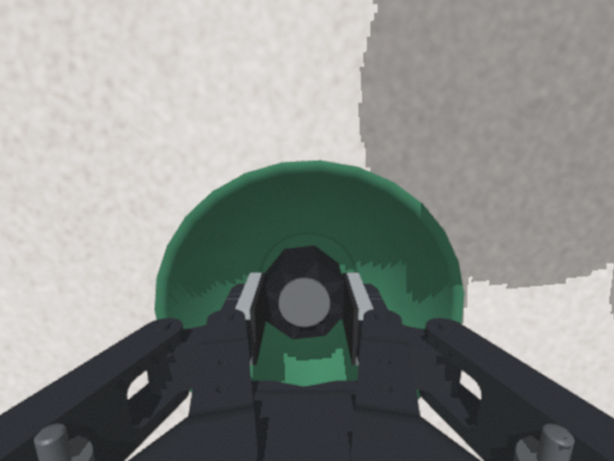

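Call:
carry_out(rows=[[[0.1, 0.002, 0.003, 0, 0], [0.1, 0.002, 0.003, 0, 0], [0.1, 0.002, 0.003, 0, 0], [0.1, 0.002, 0.003, -0.12, 0], [0.1, 0.002, 0.003, -0.25, 0], [0.1, -0.25, 0, -0.27, 0], [0.1, -0.5, 0, -0.27, 0], [0.1, -0.65, -0.005, -0.27, 0], [0.1, -0.8, -0.005, -0.27, 0], [0.1, -0.95, -0.008, -0.27, 0], [0.1, -0.98, -0.008, -0.27, 0], [0.1, -0.98, -0.008, -0.27, 0], [0.1, -0.98, -0.008, -0.27, 0]]])

```text
clock: 6.02
ee_pos: [433.4, -41.0, 141.3]
tcp_rot: [0.744, 0.669, 0.003, 0.003]
force: [0.3, -0.2, 1.3]
finger_gap: 0.55
```

```bash
python3 - <<'E'
from p import *
plan((431,-63,100,-6),(431,-63,30,-6))
snap('wrist','w5.png',s=1.2)
snap('top','t5.png',(75,130,305,270),3.4)
E
```

```text
t 6.03 ee [433.4 -41.  141.3] head -6.1 gap 0.550 F [ 0.3 -0.2  1.3] q6 1.43
(431, -63, 100, -6) -> [-0.055 -0.001  0.103] -0.0 rows 0.7
(431, -63, 30, -6) -> [-0.055 -0.002  0.278] -0.0 rows 1.1
```

View pics/w5.png

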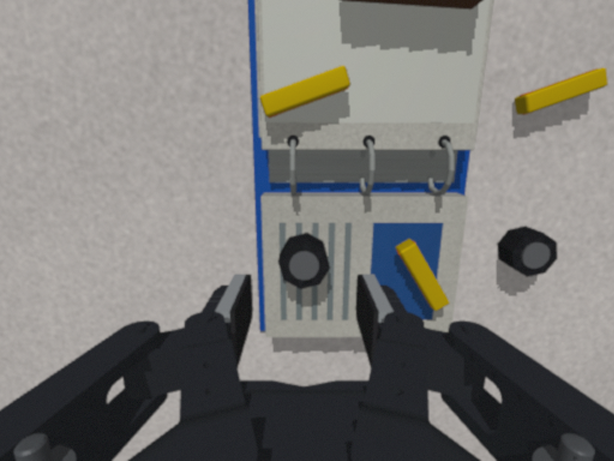

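View pics/t5.png

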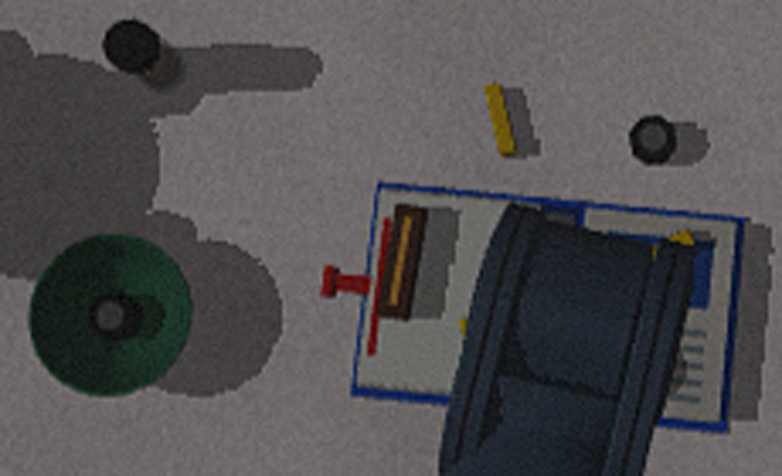

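The first cap is in the bowl centre and nothing else has moved. The second cap is in view at about (303,265).

Call:
carry_out(rows=[[[0.3, -0.055, -0.003, 0.06, 0], [0.3, -0.055, -0.003, 0.13, 0], [0.3, -0.055, -0.003, 0.2, 0], [0.3, -0.055, -0.003, 0.25, 0], [0.3, -0.055, -0.003, 0.27, 0], [0.3, -0.055, -0.003, 0.27, 0], [-0.4, -0.055, -0.003, 0.273, 0], [-0.4, -0.055, -0.003, 0.273, 0], [-0.4, -0.055, -0.003, 0.273, 0], [-0.4, -0.055, -0.003, 0.273, 0], [-0.4, -0.055, -0.003, 0.15, 0], [-0.4, -0.055, -0.003, 0.02, 0], [-0.4, -0.055, -0.003, 0.02, 0]]])

```text
clock: 7.75
ee_pos: [433.6, -62.3, 138.2]
tcp_rot: [0.743, 0.67, 0.005, 0.007]
force: [-0.1, 0.3, 0.0]
finger_gap: 0.414
```

```bash
python3 - <<'E'
from p import *
plan((480,310,130,-6),(480,310,45,-6),(478,335,45,-6))
snap('wrist','w6.png',s=1.2)
E
```

```text
t 7.75 ee [433.6 -62.3 138.2] head -5.9 gap 0.414 F [-0.1  0.3  0. ] q6 1.38
(480, 310, 130, -6) -> [0.938 0.019 0.02 ] 0.0 rows 6.0
(480, 310, 45, -6) -> [0.938 0.016 0.232] 0.0 rows 1.4
(478, 335, 45, -6) -> [1.    0.004 0.232] 0.0 rows 0.4
```

View pics/w6.png

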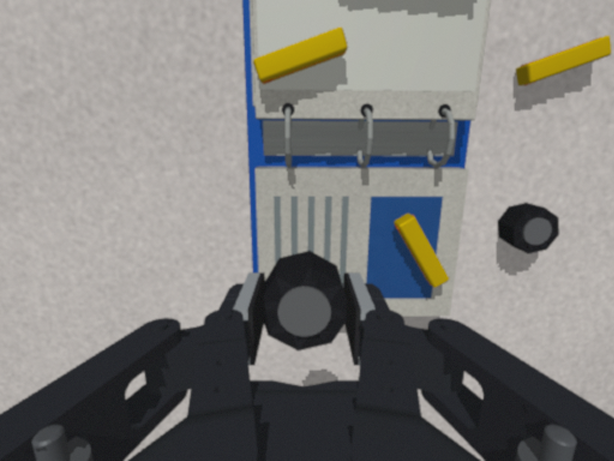

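Call:
carry_out(rows=[[[-0.4, 0.3, 0.006, 0, 0], [-0.4, 0.6, 0.012, 0, 0], [-0.4, 0.85, 0.012, 0, 0], [-0.4, 0.96, 0.012, 0, 0], [-0.4, 0.96, 0.012, 0.02, 0], [-0.4, 0.96, 0.012, 0.08, 0], [-0.4, 0.96, 0.012, 0.15, 0], [-0.4, 0.96, 0.012, 0.21, 0], [-0.4, 0.96, 0.012, 0.22, 0], [-0.4, 0.96, 0.012, 0.22, 0], [-0.4, 0.96, 0.012, 0.22, 0]]])

```text
clock: 9.18
ee_pos: [478.3, 319.6, 48.8]
tcp_rot: [0.743, 0.669, 0.005, 0.005]
force: [0.6, -0.1, 0.7]
finger_gap: 0.412
```

```bash
python3 - <<'E'
from p import *
plan((478,318,48,-6),(478,320,150,-6))
snap('wrist','w7.png',s=1.2)
E
```

```text
t 9.18 ee [478.3 319.6  48.8] head -5.9 gap 0.412 F [ 0.6 -0.1  0.7] q6 2.15
(478, 318, 48, -6) -> [-0.004 -0.     0.002] 0.0 rows 0.0
(478, 320, 150, -6) -> [ 0.001  0.003 -0.253] 0.0 rows 1.6
```

View pics/w7.png

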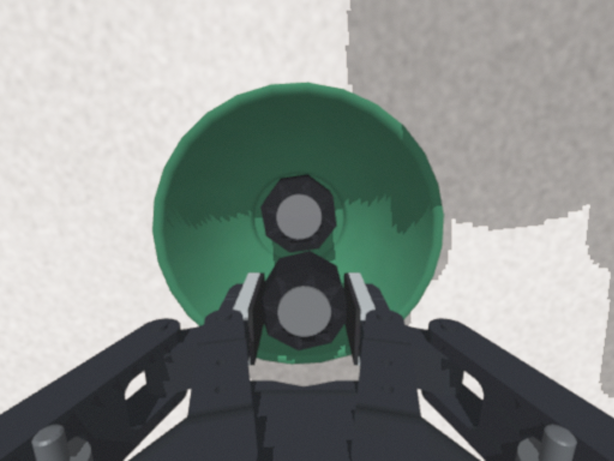

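Call:
carry_out(rows=[[[-0.4, 0.02, 0, 0, 0], [0.05, 0.02, 0, 0, 0], [0.05, 0.02, 0, 0, 0], [0.05, 0.02, 0, 0, 0], [0.05, 0.02, 0, -0.12, 0], [0.05, 0.02, 0, -0.24, 0], [0.1, -0.1, 0.05, -0.25, 0], [0.1, -0.25, 0.12, -0.25, 0], [0.1, -0.4, 0.19, -0.25, 0], [0.1, -0.55, 0.26, -0.25, 0], [0.1, -0.7, 0.33, -0.25, 0], [0.1, -0.84, 0.4, -0.25, 0], [0.1, -0.93, 0.44, -0.25, 0], [0.1, -0.93, 0.44, -0.25, 0], [0.1, -0.93, 0.44, -0.25, 0]]])

```text
clock: 11.1
ee_pos: [613.1, -68.3, 150.9]
tcp_rot: [0.743, 0.669, 0.005, 0.004]
force: [-0.0, 0.2, -0.0]
finger_gap: 0.55
```

```bash
python3 - <<'E'
from p import *
plan((618,-85,100,-6),(618,-85,6,-6))
snap('wrist','w8.png',s=1.2)
snap('top','t8.png',(75,130,305,270),3.4)
E
```

```text
t 11.10 ee [613.1 -68.3 150.9] head -6.0 gap 0.550 F [-0.   0.2 -0. ] q6 1.45
(618, -85, 100, -6) -> [-0.041  0.015  0.127] 0.0 rows 0.9
(618, -85, 6, -6) -> [-0.041  0.012  0.362] 0.0 rows 1.5
```

View pics/w8.png

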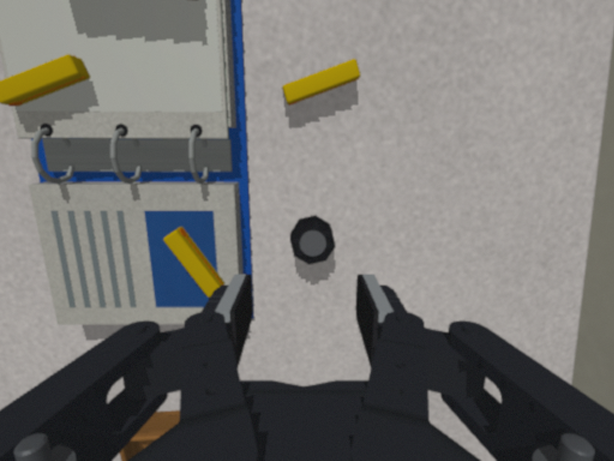

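View pics/t8.png

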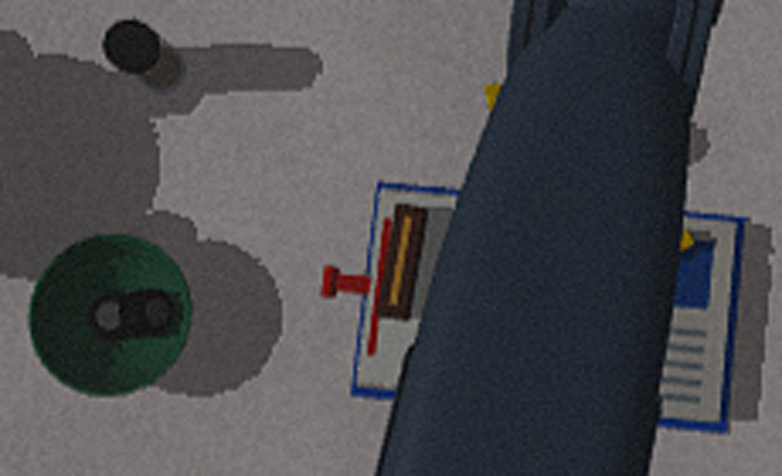

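Two caps are in the bowl. The ledge cap is at about (313,241), as measured.

Call:
carry_out(rows=[[[0.3, -0.041, 0.013, 0.1, 0], [0.3, -0.041, 0.013, 0.2, 0], [0.3, -0.041, 0.013, 0.28, 0], [0.3, -0.041, 0.013, 0.34, 0], [0.3, -0.041, 0.013, 0.36, 0], [0.3, -0.041, 0.013, 0.36, 0], [-0.4, -0.041, 0.013, 0.362, 0], [-0.4, -0.041, 0.013, 0.362, 0], [-0.4, -0.041, 0.013, 0.362, 0], [-0.4, -0.041, 0.013, 0.362, 0], [-0.4, -0.041, 0.013, 0.25, 0], [-0.4, -0.041, 0.013, 0.1, 0], [-0.4, -0.041, 0.013, 0.05, 0], [-0.4, -0.041, 0.013, 0.05, 0]]])

```text
clock: 12.95
ee_pos: [618.7, -84.6, 134.2]
tcp_rot: [0.742, 0.67, 0.007, 0.007]
force: [-0.3, 0.3, -1.2]
finger_gap: 0.41
```

```bash
python3 - <<'E'
from p import *
plan((480,300,140,-6),(480,343,140,-6),(490,370,60,-6))
snap('wrist','w9.png',s=1.2)
E
```

```text
t 12.95 ee [618.7 -84.6 134.2] head -5.9 gap 0.410 F [-0.3  0.3 -1.2] q6 1.43
(480, 300, 140, -6) -> [ 0.921 -0.443 -0.023] 0.0 rows 6.5
(480, 343, 140, -6) -> [ 1.028 -0.454 -0.023] 0.0 rows 0.7
(490, 370, 60, -6) -> [ 1.097 -0.44   0.178] 0.0 rows 1.4
```

View pics/w9.png

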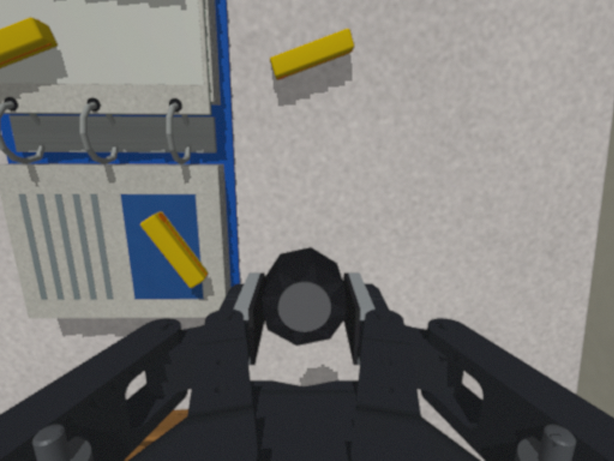

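Call:
carry_out(rows=[[[-0.4, 0.15, -0.07, -0.02, 0], [-0.4, 0.3, -0.14, -0.02, 0], [-0.4, 0.45, -0.21, -0.02, 0], [-0.4, 0.6, -0.28, -0.02, 0], [-0.4, 0.75, -0.35, -0.02, 0], [-0.4, 0.9, -0.42, -0.02, 0], [-0.4, 0.96, -0.45, -0.02, 0], [-0.4, 0.98, -0.45, -0.02, 0], [-0.4, 0.98, -0.45, -0.02, 0]]])

```text
clock: 14.12
ee_pos: [477.2, 323.7, 135.1]
tcp_rot: [0.742, 0.67, 0.004, 0.005]
force: [0.3, -0.3, -0.1]
finger_gap: 0.413
```

```bash
python3 - <<'E'
from p import *
plan((478,369,120,-6),(478,369,54,-6))
snap('wrist','w10.png',s=1.2)
E
```

```text
t 14.12 ee [477.2 323.7 135.1] head -5.8 gap 0.413 F [ 0.3 -0.3 -0.1] q6 2.16
(478, 369, 120, -6) -> [ 0.113 -0.01   0.037] 0.001 rows 0.8
(478, 369, 54, -6) -> [ 0.113 -0.012  0.202] 0.001 rows 1.1
```

View pics/w10.png

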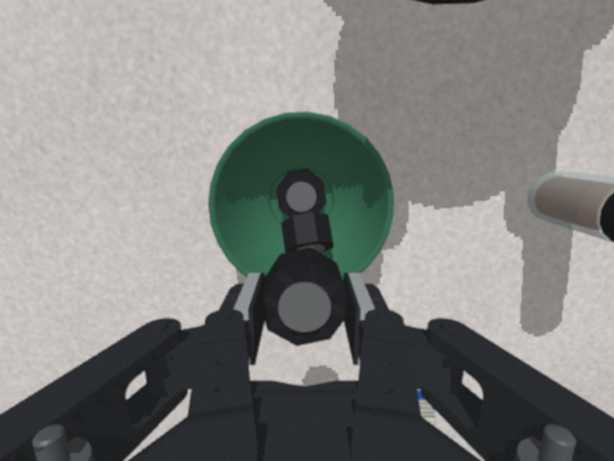

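Call:
carry_out(rows=[[[-0.4, 0.113, -0.011, 0.04, 0], [-0.4, 0.113, -0.011, 0.12, 0], [-0.4, 0.113, -0.011, 0.19, 0], [-0.4, 0.113, -0.011, 0.2, 0], [-0.4, 0.113, -0.011, 0.2, 0], [0.03, 0.113, -0.011, 0.2, 0], [0.03, 0.113, -0.011, 0.2, 0], [0.03, 0.113, -0.011, 0.2, 0], [0.03, 0.113, -0.011, 0.1, 0], [0.03, 0.113, -0.011, -0.04, 0], [-0.2, 0, 0.05, -0.05, -0.03], [-0.2, -0.12, 0.13, -0.05, -0.06], [-0.2, -0.24, 0.21, -0.05, -0.09], [-0.2, -0.36, 0.29, -0.05, -0.12], [-0.2, -0.48, 0.37, -0.05, -0.15], [-0.2, -0.56, 0.44, -0.05, -0.18], [-0.2, -0.59, 0.474, -0.05, -0.21], [-0.2, -0.59, 0.474, -0.05, -0.24], [-0.2, -0.59, 0.474, -0.05, -0.27], [-0.2, -0.59, 0.474, -0.05, -0.302]]])

```text
clock: 16.68
ee_pos: [642.0, 68.8, 158.6]
tcp_rot: [-0.089, 0.996, -0.002, 0.007]
force: [-0.5, -0.1, -0.2]
finger_gap: 0.403
```

```bash
python3 - <<'E'
from p import *
plan((638,40,100,103),(638,40,6,103))
snap('wrist','w11.png',s=1.2)
snap('top','t11.png',(75,130,305,270),3.4)
E
```

```text
t 16.68 ee [642.   68.8 158.6] head 100.3 gap 0.403 F [-0.5 -0.1 -0.2] q6 -0.17
(638, 40, 100, 103) -> [ 0.024 -0.068  0.146] -0.008 rows 1.0
(638, 40, 6, 103) -> [ 0.027 -0.067  0.381] -0.008 rows 1.5
```

View pics/w11.png

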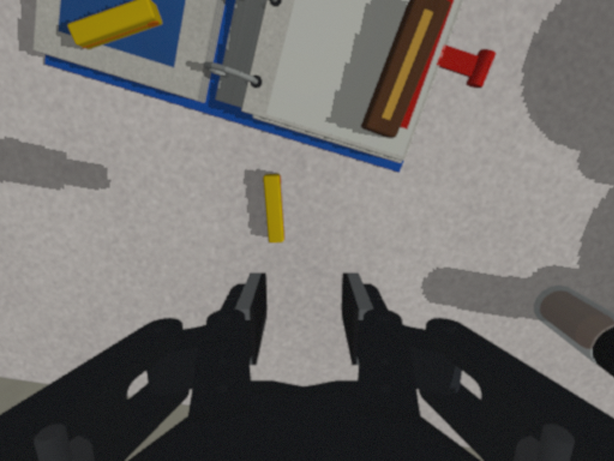

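View pics/t11.png

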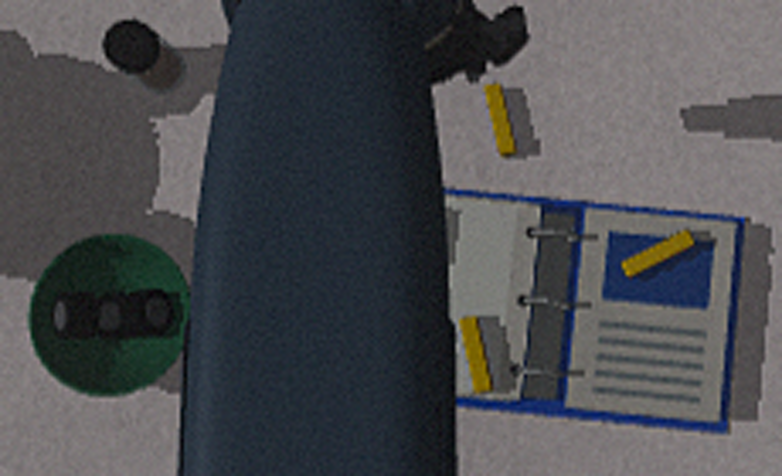

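Three caps are in the bowl. I'll cross-check the ledge clip, at (275,208) in the wrist view, against the top view.

```bash
python3 - <<'E'
from p import *
f=lambda x,y,z:px2w('wrist',(x+.5)/1.2-.5,(y+.5)/1.2-.5,z)
print(f(274,208,16),f(272,177,16),f(276,240,16)); print(px2w('top',75+501/3.4,130+119/3.4,16))
E
```

```text
[637.76768901  41.58340298  16.        ] [611.89063654  35.82513212  16.        ] [665.92227133  47.79006931  16.        ]
[637.20390671  38.65110273  16.        ]
```

Call:
carry_out(rows=[[[-0.2, 0.027, -0.066, 0.1, -0.008], [-0.2, 0.027, -0.066, 0.2, -0.008], [-0.2, 0.027, -0.066, 0.3, -0.008], [-0.2, 0.027, -0.066, 0.36, -0.008], [-0.2, 0.027, -0.066, 0.38, -0.008], [-0.2, 0.027, -0.066, 0.38, -0.008], [-1, 0.027, -0.066, 0.38, -0.008], [-1, 0.027, -0.066, 0.38, -0.008], [-1, 0.027, -0.066, 0.38, -0.008], [-1, 0.027, -0.066, 0.38, -0.008], [-1, 0.027, -0.066, 0.25, -0.008], [-1, 0.027, -0.066, 0.1, -0.008], [-1, 0.027, -0.066, 0.05, -0.008], [-1, 0.027, -0.066, 0.05, -0.008]]])

```text
clock: 18.52
ee_pos: [637.8, 40.9, 141.5]
tcp_rot: [-0.111, 0.994, -0.002, 0.009]
force: [-0.3, -0.4, -1.2]
finger_gap: 0.138
```

```bash
python3 - <<'E'
from p import *
plan((490,-290,130,103),(490,-290,40,103))
snap('wrist','w12.png',s=1.2)
E
```

```text
t 18.52 ee [637.8  40.9 141.5] head 102.8 gap 0.138 F [-0.3 -0.4 -1.2] q6 -0.26
(490, -290, 130, 103) -> [ 0.544 -0.725  0.024] -0.001 rows 5.8
(490, -290, 40, 103) -> [ 0.548 -0.723  0.249] -0.001 rows 1.4
```

View pics/w12.png

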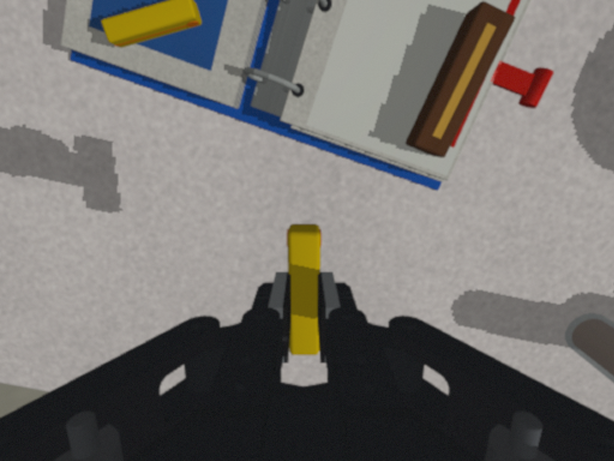

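Call:
carry_out(rows=[[[-1, 0.1, -0.12, 0, 0], [-1, 0.2, -0.24, 0, 0], [-1, 0.3, -0.36, 0, 0], [-1, 0.4, -0.49, 0, 0], [-1, 0.5, -0.61, 0, 0], [-1, 0.606, -0.737, 0.02, 0], [-1, 0.606, -0.737, 0.08, 0], [-1, 0.606, -0.737, 0.16, 0], [-1, 0.606, -0.737, 0.24, 0], [-1, 0.606, -0.737, 0.3, 0], [-1, 0.606, -0.737, 0.305, 0], [-1, 0.606, -0.737, 0.305, 0]]])

```text
clock: 20.08
ee_pos: [465.4, -299.1, 12.7]
tcp_rot: [-0.111, 0.994, -0.0, 0.006]
force: [-0.3, 1.2, 0.2]
finger_gap: 0.138
```

```bash
python3 - <<'E'
from p import *
plan((467,-300,16,103),(524,-87,150,26))
snap('wrist','w13.png',s=1.2)
E
```

```text
t 20.07 ee [ 465.4 -299.1   12.7] head 102.8 gap 0.138 F [-0.3  1.2  0.2] q6 -0.92
(467, -300, 16, 103) -> [-0.003 -0.003 -0.008] -0.001 rows 0.1
(524, -87, 150, 26) -> [-0.264  0.484 -0.341] 0.213 rows 7.2
```

View pics/w13.png

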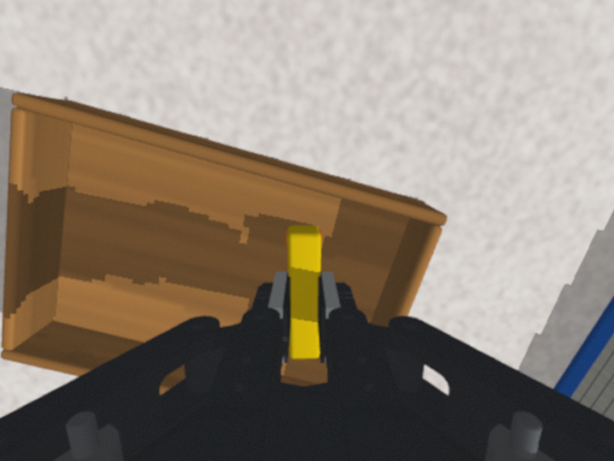

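The clip is inside the tray. I'll release it and go to the page clip.

Call:
carry_out(rows=[[[-0.5, 0, 0, 0, 0], [-0.5, 0, 0, 0, 0], [-0.5, 0, 0, 0, 0], [-0.5, 0, 0, -0.12, 0], [-0.5, 0, 0, -0.25, 0], [-0.3, -0.05, 0.08, -0.34, 0.028], [-0.2, -0.1, 0.16, -0.34, 0.056], [-0.2, -0.15, 0.26, -0.34, 0.084], [-0.2, -0.2, 0.36, -0.34, 0.112], [-0.2, -0.24, 0.44, -0.34, 0.14], [-0.2, -0.264, 0.484, -0.34, 0.168], [-0.2, -0.264, 0.484, -0.34, 0.196], [-0.2, -0.264, 0.484, -0.34, 0.213], [-0.2, -0.264, 0.484, -0.34, 0.213]]])

```text
clock: 21.88
ee_pos: [524.6, -87.2, 150.2]
tcp_rot: [0.529, 0.849, 0.003, 0.006]
force: [0.7, 0.6, 0.2]
finger_gap: 0.403
```

```bash
python3 - <<'E'
from p import *
plan((524,-87,100,26),(524,-87,31,26))
snap('wrist','w14.png',s=1.2)
snap('top','t14.png',(165,130,425,270),3)
E
```

```text
t 21.88 ee [524.6 -87.2 150.2] head 26.2 gap 0.403 F [0.7 0.6 0.2] q6 0.82
(524, -87, 100, 26) -> [ 0.002 -0.002  0.126] 0.0 rows 0.8
(524, -87, 31, 26) -> [ 0.003 -0.004  0.298] 0.0 rows 1.1
```

View pics/w14.png

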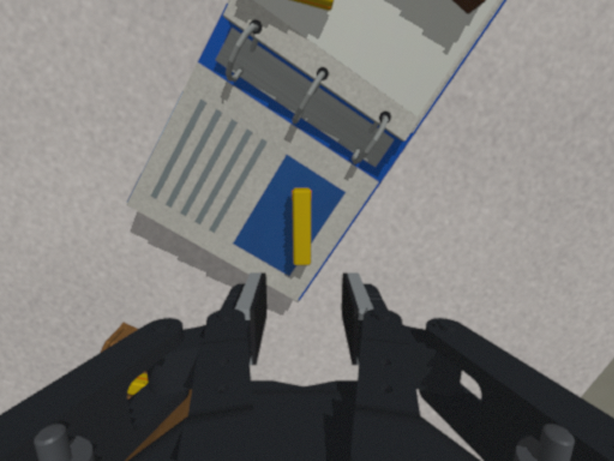

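View pics/t14.png

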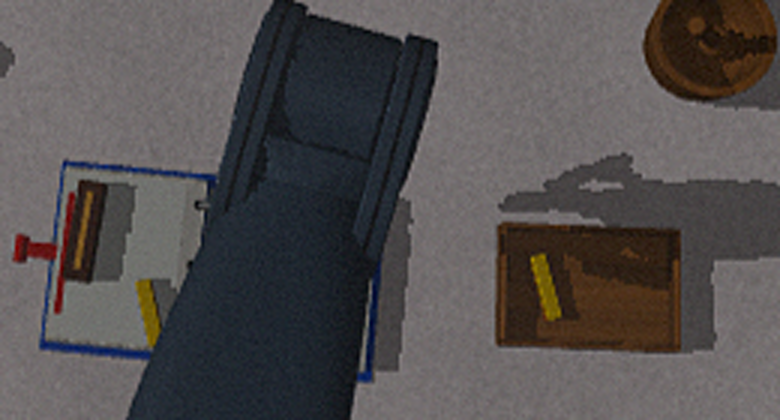

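Call:
carry_out(rows=[[[-0.2, 0.003, -0.004, 0.1, 0], [-0.2, 0.003, -0.004, 0.19, 0], [-0.2, 0.003, -0.004, 0.25, 0], [-0.2, 0.003, -0.004, 0.28, 0], [-0.2, 0.003, -0.004, 0.292, 0], [-0.2, 0.003, -0.004, 0.292, 0], [-1, 0.003, -0.004, 0.294, 0], [-1, 0.003, -0.004, 0.294, 0], [-1, 0.003, -0.004, 0.294, 0], [-1, 0.003, -0.004, 0.294, 0], [-1, 0.003, -0.004, 0.2, 0], [-1, 0.003, -0.004, 0.06, 0], [-1, 0.003, -0.004, 0.03, 0], [-1, 0.003, -0.004, 0.03, 0]]])

```text
clock: 23.72
ee_pos: [523.3, -87.2, 138.8]
tcp_rot: [0.529, 0.849, 0.003, 0.006]
force: [0.2, 0.3, -1.1]
finger_gap: 0.137
```

```bash
python3 - <<'E'
from p import *
plan((465,-340,140,90),(465,-340,16,90))
snap('wrist','w15.png',s=1.2)
E
```

```text
t 23.73 ee [523.3 -87.2 138.8] head 26.2 gap 0.137 F [ 0.2  0.3 -1.1] q6 0.82
(465, -340, 140, 90) -> [-0.503 -0.41  -0.004] -0.177 rows 6.0
(465, -340, 16, 90) -> [-0.501 -0.413  0.306] -0.177 rows 2.0
```

View pics/w15.png

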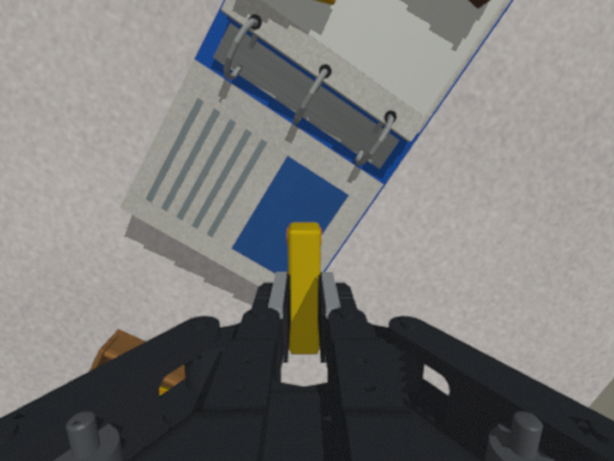

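Call:
carry_out(rows=[[[-1, -0.08, -0.06, 0, -0.028], [-1, -0.17, -0.13, 0, -0.056], [-1, -0.26, -0.2, 0, -0.084], [-1, -0.35, -0.27, 0, -0.112], [-1, -0.43, -0.35, 0, -0.14], [-1, -0.505, -0.415, 0, -0.17], [-1, -0.506, -0.417, 0.04, -0.2], [-1, -0.506, -0.417, 0.12, -0.2], [-1, -0.506, -0.417, 0.2, -0.2], [-1, -0.506, -0.417, 0.27, -0.2], [-1, -0.506, -0.417, 0.302, -0.2], [-1, -0.506, -0.417, 0.302, -0.2]]])

```text
clock: 25.28
ee_pos: [462.0, -340.9, 14.1]
tcp_rot: [-0.071, 0.997, 0.001, 0.004]
force: [-0.3, 0.1, -0.3]
finger_gap: 0.14
```

```bash
python3 - <<'E'
from p import *
plan((465,-342,16,100),(444,57,150,102.5))
snap('wrist','w16.png',s=1.2)
E
```

```text
t 25.27 ee [ 462.  -340.9   14.1] head 98.2 gap 0.140 F [-0.3  0.1 -0.3] q6 -0.90
(465, -342, 16, 100) -> [-0.007 -0.004 -0.005] -0.005 rows 0.2
(444, 57, 150, 102.5) -> [-0.1    0.991 -0.338] -0.012 rows 6.7
```

View pics/w16.png

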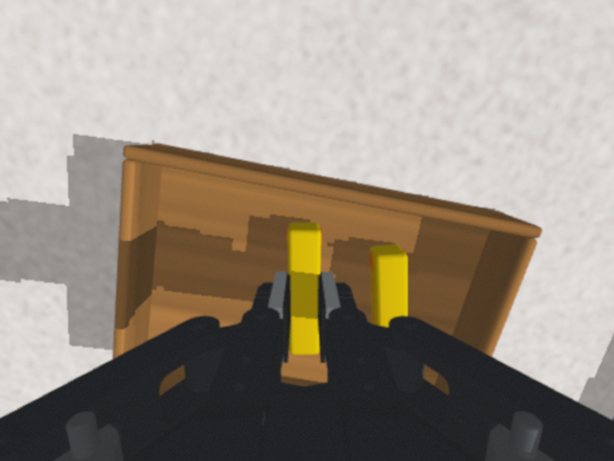

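Call:
carry_out(rows=[[[-0.5, 0, 0, 0, 0], [-0.5, 0, 0, 0, 0], [-0.5, 0, 0, 0, 0], [-0.5, 0, 0, -0.12, 0], [-0.5, 0, 0, -0.25, 0], [-0.5, -0.01, 0.12, -0.34, -0.012], [-0.4, -0.03, 0.26, -0.34, -0.012], [-0.4, -0.04, 0.4, -0.34, -0.012], [-0.4, -0.06, 0.54, -0.34, -0.012], [-0.4, -0.08, 0.68, -0.34, -0.012], [-0.4, -0.1, 0.82, -0.34, -0.012], [-0.4, -0.1, 0.94, -0.34, -0.012], [-0.4, -0.1, 0.98, -0.34, -0.012], [-0.4, -0.1, 0.98, -0.34, -0.012]]])

```text
clock: 27.08
ee_pos: [445.0, 52.5, 151.0]
tcp_rot: [-0.11, 0.994, -0.0, 0.005]
force: [-0.9, -0.6, 0.0]
finger_gap: 0.298
```

```bash
python3 - <<'E'
from p import *
plan((449,58,100,102.5),(449,58,36,102.5))
snap('wrist','w17.png',s=1.2)
snap('top','t17.png',(165,130,425,270),3)
E
```

```text
t 27.07 ee [445.   52.5 151. ] head 102.6 gap 0.298 F [-0.9 -0.6  0. ] q6 -0.25
(449, 58, 100, 102.5) -> [-0.012  0.011  0.128] 0.0 rows 0.8
(449, 58, 36, 102.5) -> [-0.01   0.012  0.288] 0.0 rows 1.0
```

View pics/w17.png

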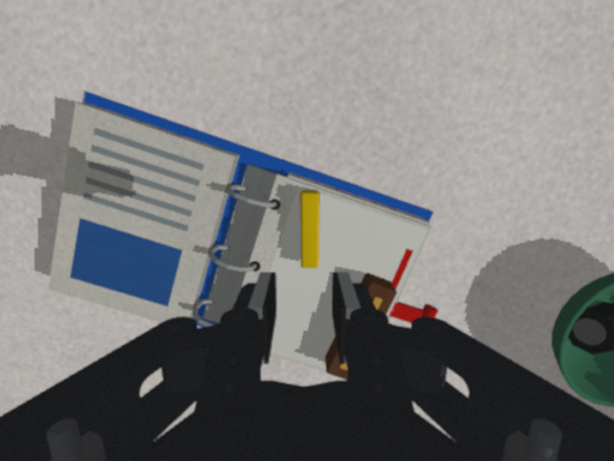

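View pics/t17.png

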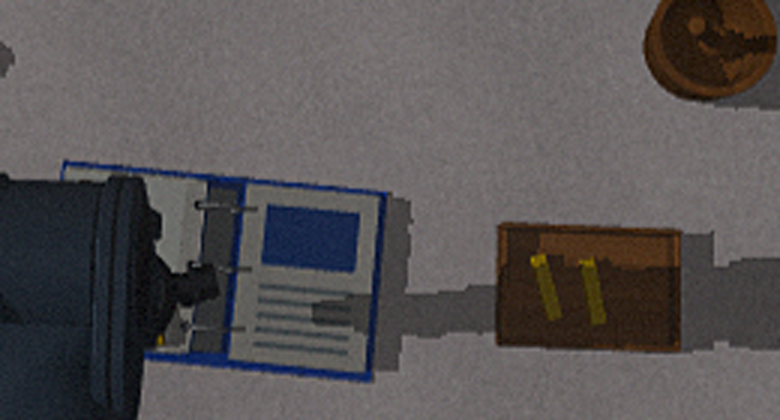

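```bash
python3 - <<'E'
from p import *
f=lambda x,y,z:px2w('wrist',(x+.5)/1.2-.5,(y+.5)/1.2-.5,z)
print(f(310,193,46),f(310,266,46),f(310,229,46)); 
E
```

```text
[416.2929337   50.93190355  46.        ] [472.3963492   63.84073864  46.        ] [443.10518782  57.10113521  46.        ]
```

Call:
carry_out(rows=[[[-0.4, -0.01, 0.012, 0.08, 0], [-0.4, -0.01, 0.012, 0.16, 0], [-0.4, -0.01, 0.012, 0.23, 0], [-0.4, -0.01, 0.012, 0.27, 0], [-0.4, -0.01, 0.012, 0.285, 0], [-0.4, -0.01, 0.012, 0.285, 0], [-1, -0.01, 0.012, 0.286, 0], [-1, -0.01, 0.012, 0.286, 0], [-1, -0.01, 0.012, 0.286, 0], [-1, -0.01, 0.012, 0.286, 0], [-1, -0.01, 0.012, 0.2, 0], [-1, -0.01, 0.012, 0.06, 0], [-1, -0.01, 0.012, 0.03, 0], [-1, -0.01, 0.012, 0.03, 0]]])

```text
clock: 28.92
ee_pos: [449.0, 56.8, 139.7]
tcp_rot: [-0.109, 0.994, -0.0, 0.006]
force: [0.5, 0.0, -0.8]
finger_gap: 0.138
```

```bash
python3 - <<'E'
from p import *
plan((465,-335,140,98),(468,-382,16,98))
snap('wrist','w18.png',s=1.2)
E
```

```text
t 28.93 ee [449.   56.8 139.7] head 102.5 gap 0.138 F [ 0.5  0.  -0.8] q6 -0.24
(465, -335, 140, 98) -> [ 0.172 -0.965 -0.001] 0.012 rows 6.3
(468, -382, 16, 98) -> [ 0.194 -1.081  0.309] 0.012 rows 2.1
```

View pics/w18.png

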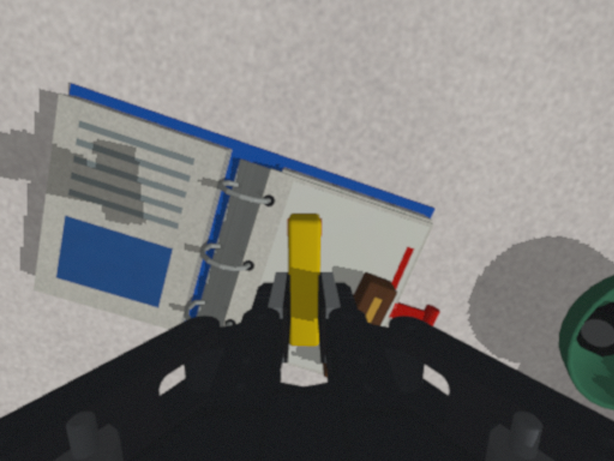

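Call:
carry_out(rows=[[[-1, 0.026, -0.15, 0, 0.012], [-1, 0.053, -0.3, 0, 0.012], [-1, 0.08, -0.45, 0, 0.012], [-1, 0.107, -0.6, 0, 0.012], [-1, 0.134, -0.75, 0, 0.012], [-1, 0.16, -0.9, 0, 0.012], [-1, 0.178, -0.99, 0, 0.012], [-1, 0.178, -1, 0, 0.012], [-1, 0.178, -1, 0, 0.012]]])

```text
clock: 30.1
ee_pos: [463.8, -347.9, 135.8]
tcp_rot: [-0.071, 0.997, 0.002, 0.003]
force: [-0.3, -0.4, -0.2]
finger_gap: 0.14
```

```bash
python3 - <<'E'
from p import *
plan((466,-380,100,98),(466,-380,16,98))
snap('wrist','w19.png',s=1.2)
E
```

```text
t 30.10 ee [ 463.8 -347.9  135.8] head 98.1 gap 0.140 F [-0.3 -0.4 -0.2] q6 -0.91
(466, -380, 100, 98) -> [ 0.006 -0.08   0.089] 0.0 rows 0.8
(466, -380, 16, 98) -> [ 0.008 -0.081  0.299] 0.0 rows 1.3
```

View pics/w19.png

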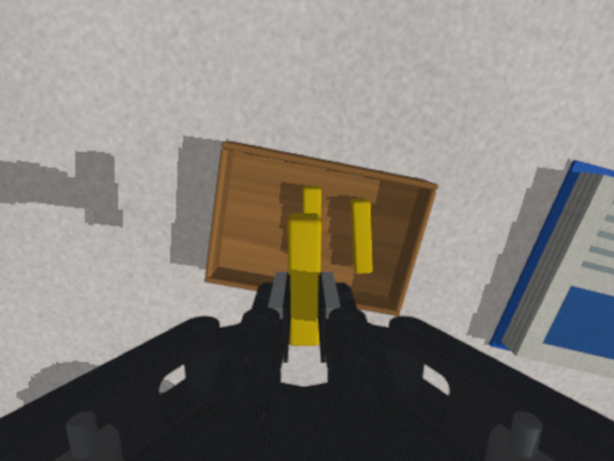

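Call:
carry_out(rows=[[[-1, 0.003, -0.08, 0.05, 0], [-1, 0.003, -0.082, 0.13, 0], [-1, 0.003, -0.082, 0.21, 0], [-1, 0.003, -0.082, 0.27, 0], [-1, 0.003, -0.082, 0.292, 0], [-1, 0.003, -0.082, 0.292, 0], [-0.5, 0.003, -0.082, 0.292, 0], [-0.5, 0.003, -0.082, 0.292, 0], [-0.5, 0.003, -0.082, 0.292, 0], [-0.5, 0.003, -0.082, 0.15, 0], [-0.5, 0.003, -0.082, 0, 0], [-0.5, 0, 0.1, -0.03, 0], [-0.3, -0.04, 0.25, -0.03, 0.01], [-0.2, -0.08, 0.4, -0.03, 0.03], [-0.2, -0.12, 0.55, -0.03, 0.047], [-0.2, -0.14, 0.7, -0.03, 0.047], [-0.2, -0.16, 0.85, -0.03, 0.047], [-0.2, -0.16, 0.95, -0.03, 0.047], [-0.2, -0.16, 0.98, -0.03, 0.047], [-0.2, -0.16, 0.98, -0.03, 0.047]]])

```text
clock: 32.65
ee_pos: [471.7, 49.7, 150.1]
tcp_rot: [0.076, 0.997, 0.002, 0.004]
force: [0.2, -0.3, 0.3]
finger_gap: 0.401
```

```bash
python3 - <<'E'
from p import *
plan((517,114,120,81),(517,114,36,81))
snap('wrist','w20.png',s=1.2)
snap('top','t20.png',(165,130,425,270),3)
E
```

```text
t 32.65 ee [471.7  49.7 150.1] head 81.3 gap 0.401 F [ 0.2 -0.3  0.3] q6 0.11
(517, 114, 120, 81) -> [-0.087  0.176  0.077] 0.001 rows 1.3
(517, 114, 36, 81) -> [-0.086  0.175  0.287] 0.001 rows 1.3
```

View pics/w20.png

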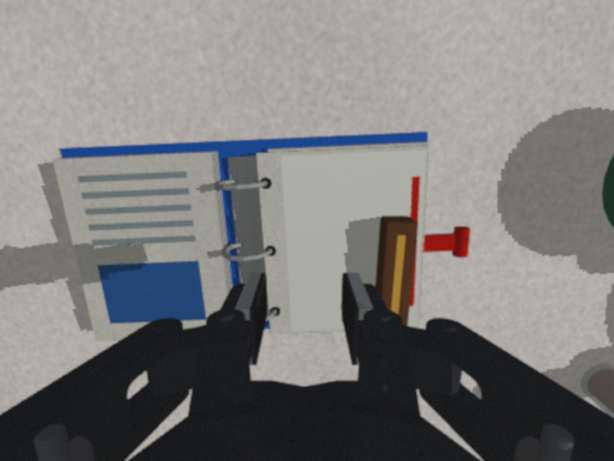

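View pics/t20.png

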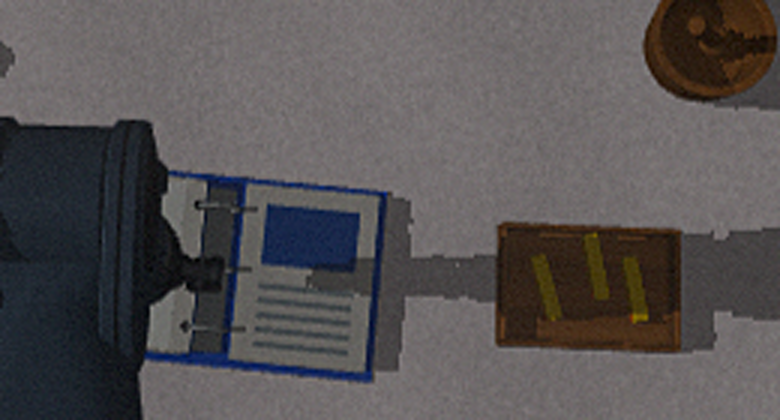

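All three clips are in the tray; the middle one has shifted about 25 mm but is still inside. Now the weight.

Call:
carry_out(rows=[[[0, -0.087, 0.12, 0.03, 0], [0, -0.087, 0.175, 0.06, 0], [0, -0.087, 0.176, 0.1, 0], [0, -0.087, 0.176, 0.1, 0]]])

```text
clock: 33.25
ee_pos: [516.0, 111.1, 108.4]
tcp_rot: [0.078, 0.997, 0.001, 0.002]
force: [0.9, 0.1, -0.6]
finger_gap: 0.499
```

```bash
python3 - <<'E'
from p import *
plan((517,114,80,81),(517,114,37,81))
snap('wrist','w21.png',s=1.2)
E
```

```text
t 33.25 ee [516.  111.1 108.4] head 81.1 gap 0.499 F [ 0.9  0.1 -0.6] q6 0.24
(517, 114, 80, 81) -> [-0.001  0.007  0.071] 0.0 rows 0.5
(517, 114, 37, 81) -> [-0.001  0.007  0.178] 0.0 rows 0.7
```

View pics/w21.png

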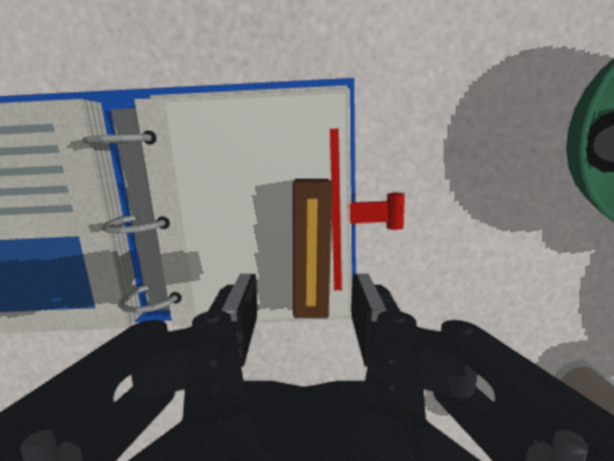

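Call:
carry_out(rows=[[[0, -0.001, 0.007, 0.06, 0], [0, -0.001, 0.007, 0.12, 0], [0, -0.001, 0.007, 0.165, 0], [0, -0.001, 0.007, 0.177, 0], [0, -0.001, 0.007, 0.177, 0], [-1, -0.001, 0.007, 0.178, 0], [-1, -0.001, 0.007, 0.178, 0], [-1, -0.001, 0.007, 0.178, 0], [-1, -0.001, 0.007, 0.178, 0], [-1, -0.001, 0.007, 0.1, 0], [-1, -0.001, 0.007, 0, 0], [-1, -0.001, 0.007, -0.05, 0], [-1, -0.001, 0.007, -0.05, 0]]])

```text
clock: 34.92
ee_pos: [518.3, 113.9, 130.7]
tcp_rot: [0.078, 0.997, 0.001, 0.004]
force: [-1.0, 0.3, -3.6]
finger_gap: 0.262
```

```bash
python3 - <<'E'
from p import *
plan((325,0,120,84),(325,0,10,84))
snap('wrist','w22.png',s=1.2)
E
```

```text
t 34.92 ee [518.3 113.9 130.7] head 81.1 gap 0.262 F [-1.   0.3 -3.6] q6 0.24
(325, 0, 120, 84) -> [ 0.434 -0.356  0.022] -0.008 rows 3.6
(325, 0, 10, 84) -> [ 0.436 -0.357  0.297] -0.008 rows 1.8
```

View pics/w22.png

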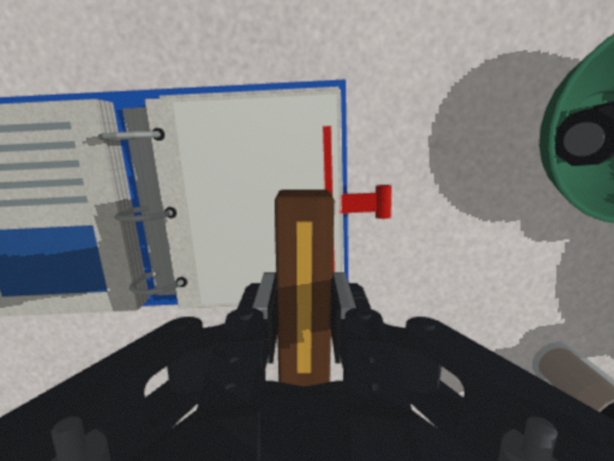

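Call:
carry_out(rows=[[[-1, 0.11, -0.09, 0, 0], [-1, 0.22, -0.18, 0, 0], [-1, 0.33, -0.27, 0, -0.008], [-1, 0.42, -0.345, 0.01, -0.008], [-1, 0.435, -0.357, 0.06, -0.008], [-1, 0.435, -0.357, 0.14, -0.008], [-1, 0.435, -0.357, 0.21, -0.008], [-1, 0.435, -0.357, 0.26, -0.008], [-1, 0.435, -0.357, 0.285, -0.008], [-1, 0.435, -0.357, 0.293, -0.008], [-1, 0.435, -0.357, 0.293, -0.008]]])

```text
clock: 36.35
ee_pos: [324.0, -0.2, 10.7]
tcp_rot: [0.053, 0.999, 0.001, 0.003]
force: [0.4, -0.2, -2.6]
finger_gap: 0.262
```

```bash
python3 - <<'E'
from p import *
plan((325,0,9,84))
snap('wrist','w23.png',s=1.2)
snap('scene','s23.png',s=1.5)
E
```

```text
t 36.35 ee [ 3.24e+02 -2.00e-01  1.07e+01] head 84.0 gap 0.262 F [ 0.4 -0.2 -2.6] q6 -0.11
(325, 0, 9, 84) -> [-0.002  0.001  0.004] -0.0 rows 0.0
```

View pics/w23.png

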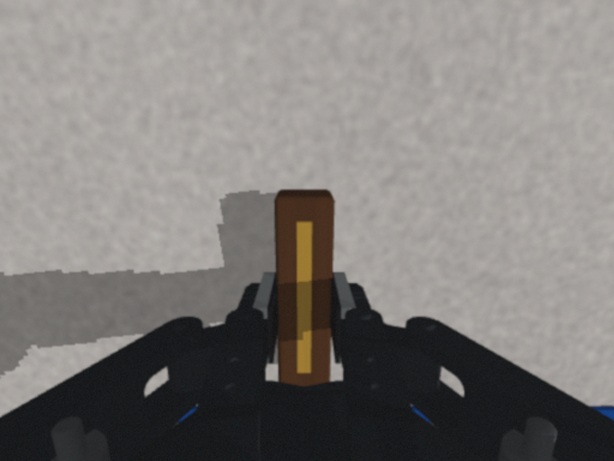

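View pics/s23.png

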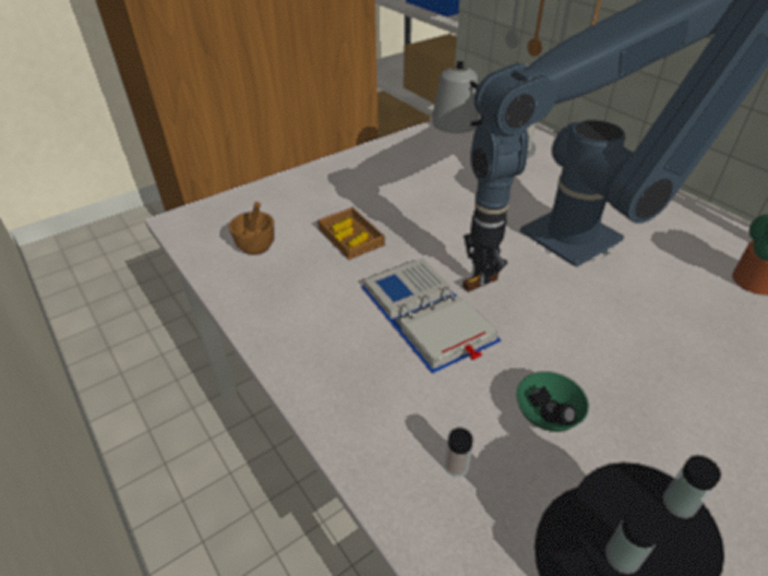

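Call:
carry_out(rows=[[[-1, 0, 0, 0.007, 0], [-1, 0, 0, 0.007, 0], [-0.2, 0, 0, 0.007, 0], [-0.2, 0, 0, 0.007, 0], [-0.2, 0, 0, 0.007, 0], [-0.2, 0, 0, -0.1, 0], [-0.2, 0, 0, -0.23, 0], [-0.1, -0.05, 0.06, -0.3, 0.028], [0, -0.11, 0.13, -0.3, 0.056], [0, -0.17, 0.2, -0.3, 0.084], [0, -0.23, 0.27, -0.3, 0.112], [0, -0.29, 0.34, -0.3, 0.14], [0, -0.35, 0.41, -0.3, 0.168], [0, -0.402, 0.48, -0.3, 0.196], [0, -0.402, 0.48, -0.3, 0.224], [0, -0.402, 0.48, -0.3, 0.25], [0, -0.402, 0.48, -0.3, 0.25]]])

```text
clock: 38.58
ee_pos: [503.9, 173.7, 132.0]
tcp_rot: [0.743, 0.67, 0.003, 0.002]
force: [-0.6, -1.1, 1.1]
finger_gap: 0.5
```

```bash
python3 - <<'E'
from p import *
plan((504,174,60,-6),(504,174,14,-6))
snap('wrist','w24.png',s=1.5)
snap('top','t24.png',(165,130,425,290),3)
E
```

```text
t 38.58 ee [503.9 173.7 132. ] head -5.9 gap 0.500 F [-0.6 -1.1  1.1] q6 1.88
(504, 174, 60, -6) -> [ 0.001 -0.001  0.18 ] 0.0 rows 1.2
(504, 174, 14, -6) -> [ 0.    -0.002  0.295] 0.0 rows 0.7
```

View pics/w24.png

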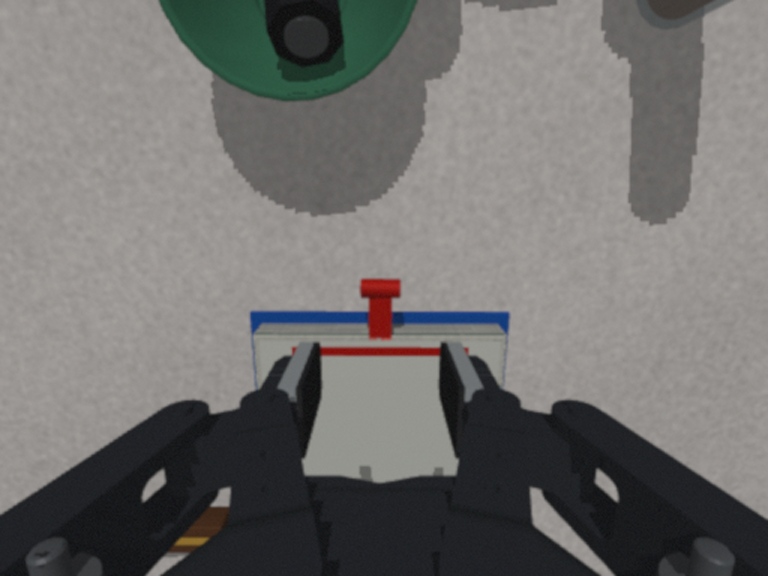

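View pics/t24.png

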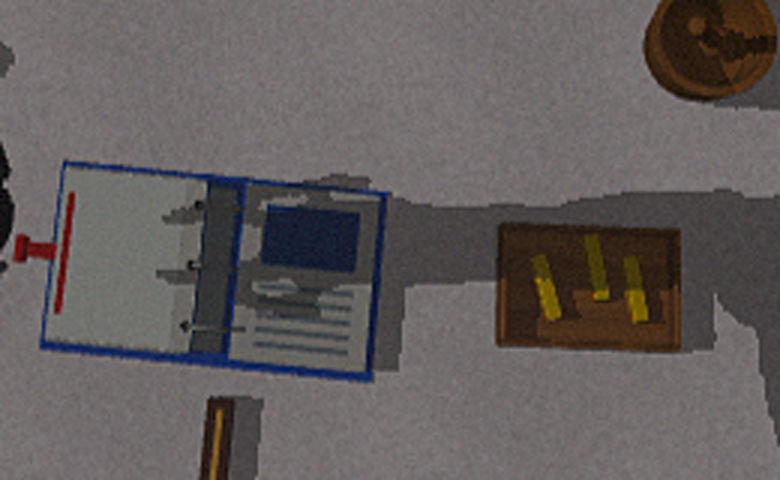

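```bash
python3 - <<'E'
from p import *
f=lambda x,y,z:px2w('wrist',(x+.5)/1.5-.5,(y+.5)/1.5-.5,z)
print(f(380,288,32),f(361,288,32),f(400,288,32))
c=lambda x,y,z:px2w('top',165+(x+.5)/3-.5,130+(y+.5)/3-.5,z)
C=[c(*p,4) for p in((65,162),(388,193),(373,381),(41,347))];print(C,np.mean(C,0)); print('tab top',c(21,249,34),'W',c(215,440,22))
E
```

```text
[504.82142158 176.19407613  32.        ] [493.5564871  177.37321612  32.        ] [516.68736163 174.95202679  32.        ]
[array([587.38951351, 140.43377915,   4.        ]), array([ 555.33413538, -160.17364428,    4.        ]), array([ 383.21091928, -142.74921939,    4.        ]), array([416.20882254, 159.69952173,   4.        ])] [485.53584768  -0.6973907    4.        ]
tab top [503.17214557 174.11263269  34.        ] W [ 3.32405278e+02 -8.43836896e-02  2.20000000e+01]
```

Call:
carry_out(rows=[[[0, 0.002, 0, 0.1, 0], [0, 0.002, 0, 0.2, 0], [0, 0.002, 0, 0.26, 0], [0, 0.002, 0, 0.29, 0], [0, 0.002, 0, 0.298, 0], [0, 0.002, 0, 0.298, 0], [0, 0.002, 0, 0.298, 0]]])

```text
clock: 39.55
ee_pos: [505.9, 174.7, 14.6]
tcp_rot: [0.742, 0.67, 0.004, 0.002]
force: [0.1, 0.0, 0.3]
finger_gap: 0.5
```

```bash
python3 - <<'E'
from p import *
plan((504,174.5,12,-6))
snap('wrist','w25.png',s=1.5)
E
```

```text
t 39.55 ee [505.9 174.7  14.6] head -5.9 gap 0.500 F [0.1 0.  0.3] q6 1.88
(504, 174.5, 12, -6) -> [-0.001 -0.005  0.006] 0.0 rows 0.1
```

View pics/w25.png

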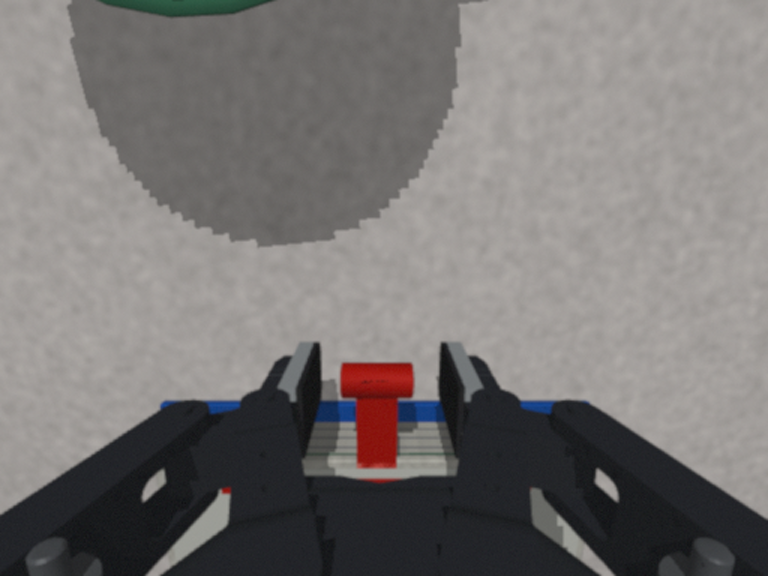

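Call:
carry_out(rows=[[[0, -0.001, -0.003, 0.006, 0], [-1, -0.001, -0.003, 0.006, 0], [-1, -0.001, -0.003, 0.006, 0], [-1, -0.001, -0.003, 0.006, 0], [-1, -0.001, -0.003, 0.006, 0]]])

```text
clock: 40.22
ee_pos: [504.8, 174.4, 12.4]
tcp_rot: [0.743, 0.67, 0.004, 0.003]
force: [-0.3, -0.4, 2.7]
finger_gap: 0.261
```

```bash
python3 - <<'E'
from p import *
plan()
s=get_state(); M=R.from_quat(s['tcp_rot']).as_matrix(); p0=s['ee_pos']
yb=np.array([np.sin(np.radians(6)),np.cos(np.radians(6)),0])
for th in list(range(0,181,10))+[90]:
    t=np.radians(th); dp=175*((np.cos(t)-1)*yb+np.array([0,0,np.sin(t)]))
    print(th,np.round(M.T@dp/400,3))
snap('wrist','w26.png',s=1.2)
E
```

```text
t 40.23 ee [504.8 174.4  12.4] head -5.9 gap 0.261 F [-0.3 -0.4  2.7] q6 1.88
0 [0. 0. 0.]
10 [-0.006  0.001 -0.076]
20 [-0.026  0.001 -0.15 ]
30 [-0.058  0.002 -0.219]
40 [-0.102  0.002 -0.281]
50 [-0.155  0.003 -0.336]
60 [-0.218  0.003 -0.379]
70 [-0.287  0.003 -0.412]
80 [-0.36   0.003 -0.432]
90 [-0.436  0.003 -0.439]
100 [-0.512  0.003 -0.432]
110 [-0.586  0.003 -0.413]
120 [-0.655  0.002 -0.381]
130 [-0.718  0.002 -0.337]
140 [-0.772  0.001 -0.283]
150 [-0.816  0.    -0.221]
160 [-0.848 -0.    -0.152]
170 [-0.868 -0.001 -0.078]
180 [-0.875 -0.002 -0.002]
90 [-0.436  0.003 -0.439]
```

View pics/w26.png

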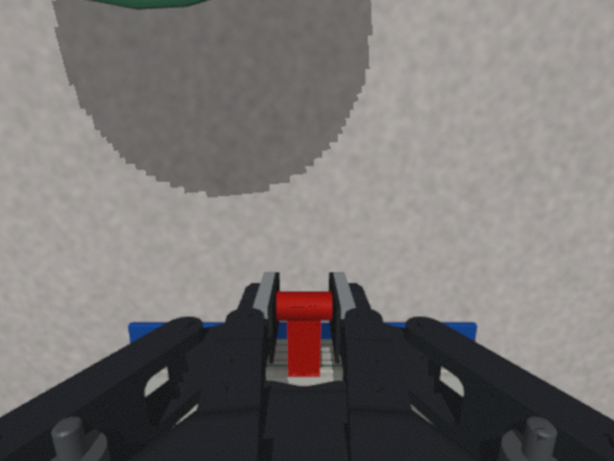

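The tab is pinched by its ends. First half of the arc:

Call:
carry_out(rows=[[[-1, -0.002, 0, -0.038, 0], [-1, -0.006, 0.001, -0.076, 0], [-1, -0.015, 0.001, -0.113, 0], [-1, -0.026, 0.001, -0.15, 0], [-1, -0.041, 0.001, -0.185, 0], [-1, -0.058, 0.002, -0.219, 0], [-1, -0.079, 0.002, -0.251, 0], [-1, -0.102, 0.002, -0.281, 0], [-1, -0.128, 0.002, -0.309, 0], [-1, -0.155, 0.003, -0.336, 0], [-1, -0.186, 0.003, -0.358, 0], [-1, -0.218, 0.003, -0.379, 0], [-1, -0.252, 0.003, -0.396, 0], [-1, -0.287, 0.003, -0.412, 0], [-1, -0.323, 0.003, -0.423, 0], [-1, -0.36, 0.003, -0.432, 0], [-1, -0.398, 0.003, -0.437, 0], [-1, -0.436, 0.003, -0.439, 0]]])

```text
clock: 42.52
ee_pos: [486.0, -0.1, 188.3]
tcp_rot: [0.742, 0.67, 0.004, 0.002]
force: [-2.5, 3.1, -1.5]
finger_gap: 0.254
```

```bash
python3 - <<'E'
from p import *
plan()
s=get_state(); M=R.from_quat(s['tcp_rot']).as_matrix(); p0=s['ee_pos']
yb=np.array([np.sin(np.radians(6)),np.cos(np.radians(6)),0])
s0=np.array([504.8,174.4,12.4])
for th in range(90,186,5):
    t=np.radians(th); dp=s0+175*((np.cos(t)-1)*yb+np.array([0,0,np.sin(t)]))-p0
    print(th,np.round(M.T@dp/400,3))
snap('wrist','w27.png',s=1.2)
snap('scene','s27.png',(200,130,380,270),4)
E
```

```text
t 42.52 ee [ 4.860e+02 -1.000e-01  1.883e+02] head -5.9 gap 0.254 F [-2.5  3.1 -1.5] q6 1.53
90 [0.001 0.001 0.002]
95 [-0.037  0.001  0.004]
100 [-0.075  0.001  0.009]
105 [-0.112  0.001  0.017]
110 [-0.149  0.001  0.028]
115 [-0.184  0.     0.043]
120 [-0.218  0.     0.06 ]
125 [-0.25 -0.    0.08]
130 [-0.28  -0.     0.104]
135 [-0.309 -0.001  0.129]
140 [-0.335 -0.001  0.157]
145 [-0.358 -0.001  0.188]
150 [-0.378 -0.002  0.22 ]
155 [-0.396 -0.002  0.253]
160 [-0.411 -0.002  0.289]
165 [-0.423 -0.003  0.325]
170 [-0.431 -0.003  0.362]
175 [-0.436 -0.003  0.4  ]
180 [-0.438 -0.004  0.438]
185 [-0.436 -0.004  0.476]
```

View pics/w27.png

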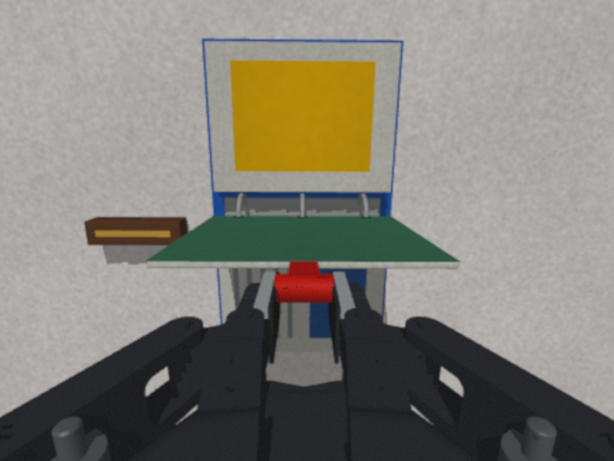

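View pics/s27.png

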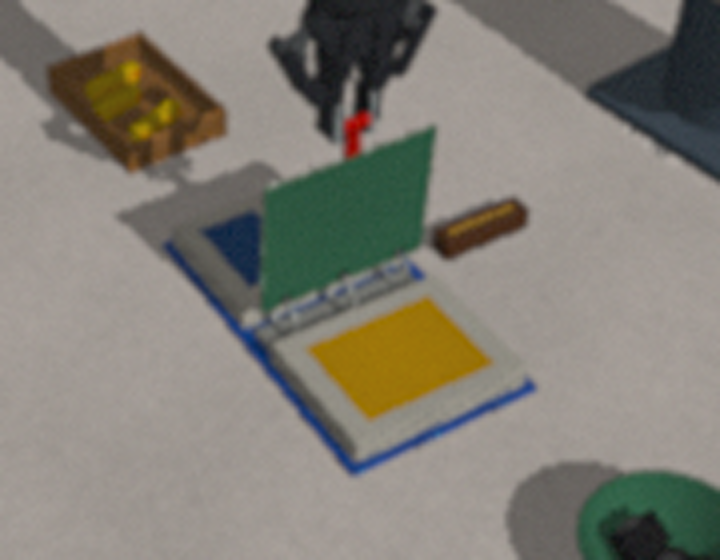

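The leaf stands vertical and the tab is still held. Second half:

Call:
carry_out(rows=[[[-1, -0.037, 0.001, 0.004, 0], [-1, -0.075, 0.001, 0.009, 0], [-1, -0.112, 0.001, 0.017, 0], [-1, -0.149, 0.001, 0.028, 0], [-1, -0.184, 0, 0.043, 0], [-1, -0.218, 0, 0.06, 0], [-1, -0.25, 0, 0.08, 0], [-1, -0.28, 0, 0.104, 0], [-1, -0.309, -0.001, 0.129, 0], [-1, -0.335, -0.001, 0.157, 0], [-1, -0.358, -0.001, 0.188, 0], [-1, -0.378, -0.002, 0.22, 0], [-1, -0.396, -0.002, 0.253, 0], [-1, -0.411, -0.002, 0.289, 0], [-1, -0.423, -0.003, 0.325, 0], [-1, -0.431, -0.003, 0.362, 0], [-1, -0.436, -0.003, 0.4, 0], [-1, -0.438, -0.004, 0.43, 0], [-1, -0.438, -0.004, 0.436, 0], [-1, -0.438, -0.004, 0.436, 0]]])

```text
clock: 45.12
ee_pos: [467.1, -177.1, 14.1]
tcp_rot: [0.744, 0.668, 0.002, 0.004]
force: [-5.6, -3.7, 2.9]
finger_gap: 0.251
```

```bash
python3 - <<'E'
from p import *
plan()
snap('wrist','w28.png',s=1.2)
snap('scene','s28.png',(200,130,380,270),4)
E
```

```text
t 45.12 ee [ 467.1 -177.1   14.1] head -6.2 gap 0.251 F [-5.6 -3.7  2.9] q6 1.18
```

View pics/w28.png

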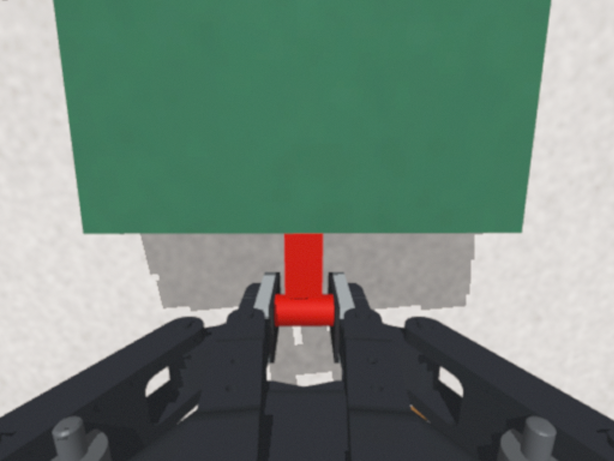

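View pics/s28.png

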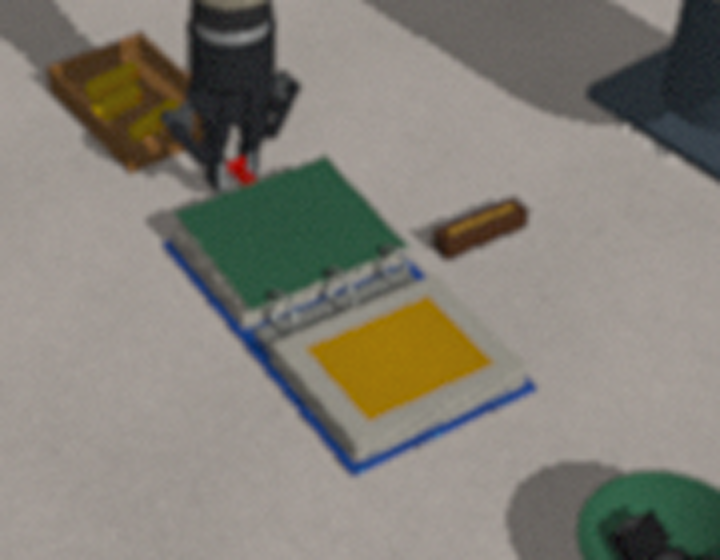

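Call:
carry_out(rows=[[[0, 0, 0, 0, 0], [0, 0, 0, 0, 0], [0, 0, 0, 0, 0], [0, 0, 0, -0.06, 0], [0, 0, 0, -0.16, 0], [0, 0, 0, -0.3, 0], [0, 0.06, -0.06, -0.315, -0.028], [0, 0.12, -0.12, -0.315, -0.056], [0, 0.18, -0.18, -0.315, -0.084], [0, 0.24, -0.24, -0.315, -0.112], [0, 0.3, -0.3, -0.315, -0.14], [0, 0.36, -0.36, -0.315, -0.168], [0, 0.4, -0.4, -0.315, -0.196], [0, 0.4, -0.4, -0.315, -0.224], [0, 0.4, -0.4, -0.315, -0.25], [0, 0.4, -0.4, -0.315, -0.25]]])

```text
clock: 47.22
ee_pos: [324.4, -0.2, 138.7]
tcp_rot: [0.054, 0.999, -0.002, 0.004]
force: [-0.6, 0.5, -0.6]
finger_gap: 0.498
```

```bash
python3 - <<'E'
from p import *
plan((325,0,80,84),(325,0,8,84))
snap('wrist','w29.png',s=1.2)
snap('scene','s29.png',(200,130,380,270),4)
snap('top','t29.png',(165,130,425,290),3)
E
```

```text
t 47.23 ee [ 3.244e+02 -2.000e-01  1.387e+02] head 83.8 gap 0.498 F [-0.6  0.5 -0.6] q6 -0.10
(325, 0, 80, 84) -> [-0.     0.001  0.147] -0.001 rows 0.9
(325, 0, 8, 84) -> [0.001 0.002 0.327] -0.001 rows 1.2
```

View pics/w29.png

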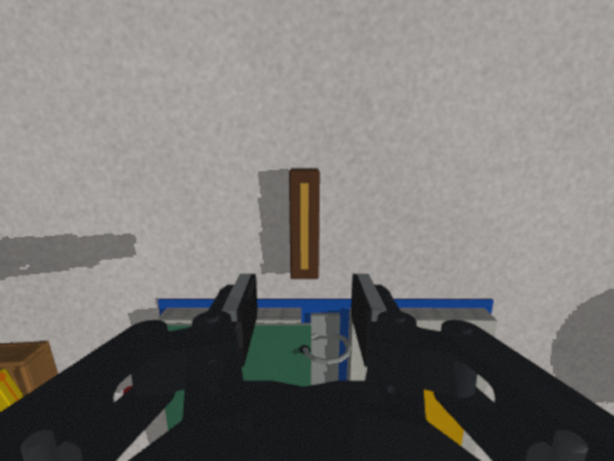

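View pics/t29.png

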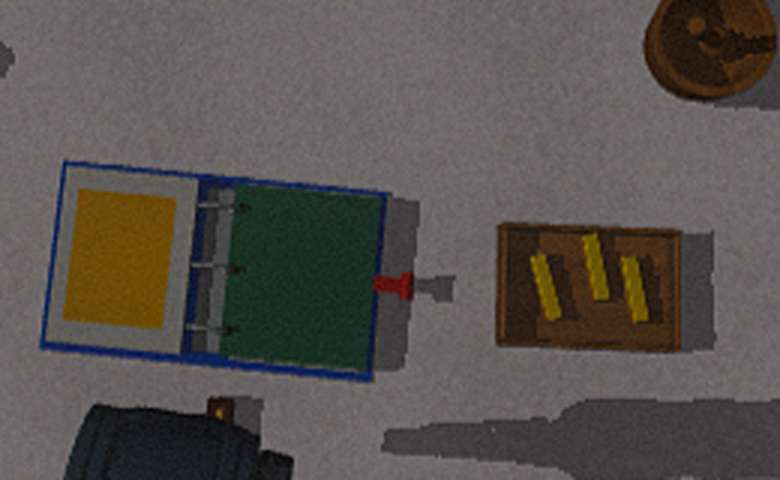

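View pics/s29.png

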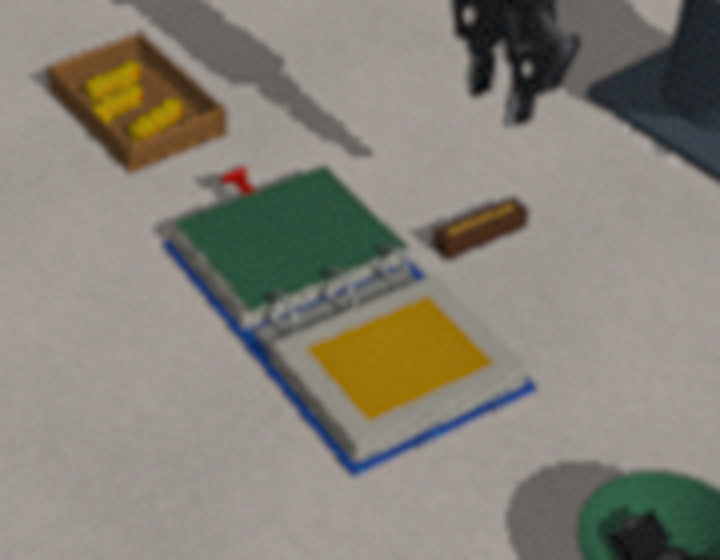

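The leaf is flat with its green face up, and the weight sits under the gripper. I'll grasp it.

Call:
carry_out(rows=[[[0, 0, 0.001, 0.1, 0], [0, 0, 0.001, 0.2, 0], [0, 0, 0.001, 0.28, 0], [0, 0, 0.001, 0.315, 0], [0, 0, 0.001, 0.322, 0], [0, 0, 0.001, 0.322, 0], [-1, 0, 0.001, 0.323, 0], [-1, 0, 0.001, 0.323, 0], [-1, 0, 0.001, 0.323, 0], [-1, 0, 0.001, 0.323, 0], [-1, 0, 0.001, 0.24, 0], [-1, 0, 0.001, 0.1, 0], [-1, 0, 0.001, 0.02, 0], [-1, 0, 0.001, 0.02, 0]]])

```text
clock: 49.12
ee_pos: [326.4, -0.4, 133.1]
tcp_rot: [0.055, 0.998, -0.002, 0.007]
force: [0.1, 0.2, -3.1]
finger_gap: 0.258
```

```bash
python3 - <<'E'
from p import *
plan((476,-90,110,84),(476,-90,39,84))
snap('wrist','w30.png',s=1.2)
E
```

```text
t 49.12 ee [326.4  -0.4 133.1] head 83.7 gap 0.258 F [ 0.1  0.2 -3.1] q6 -0.10
(476, -90, 110, 84) -> [-0.395 -0.182  0.064] -0.001 rows 2.8
(476, -90, 39, 84) -> [-0.393 -0.181  0.241] -0.001 rows 1.1
```

View pics/w30.png

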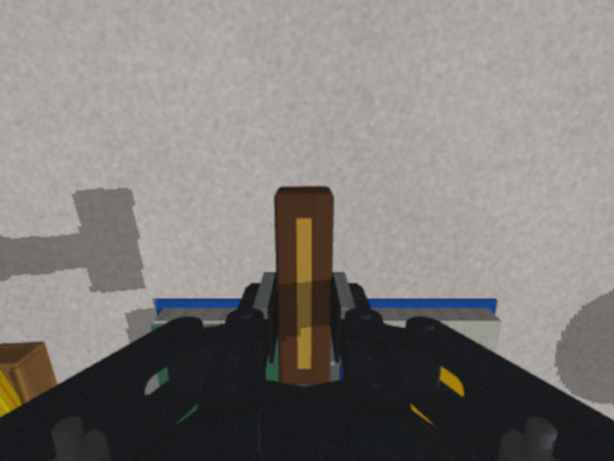

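Call:
carry_out(rows=[[[-1, -0.1, -0.046, 0, 0], [-1, -0.2, -0.092, 0, 0], [-1, -0.3, -0.138, 0, 0], [-1, -0.394, -0.181, 0.01, 0], [-1, -0.394, -0.181, 0.06, 0], [-1, -0.394, -0.181, 0.13, 0], [-1, -0.394, -0.181, 0.19, 0], [-1, -0.394, -0.181, 0.215, 0], [-1, -0.394, -0.181, 0.225, 0], [-1, -0.394, -0.181, 0.225, 0], [-1, -0.394, -0.181, 0.225, 0]]])

```text
clock: 50.55
ee_pos: [475.6, -90.0, 43.7]
tcp_rot: [0.055, 0.998, -0.002, 0.006]
force: [1.1, 0.5, -2.6]
finger_gap: 0.259
```

```bash
python3 - <<'E'
from p import *
plan((476,-90,39.5,84))
snap('wrist','w31.png',s=1.2)
snap('scene','s31.png',(200,130,380,270),4)
E
```

```text
t 50.55 ee [475.6 -90.   43.7] head 83.7 gap 0.259 F [ 1.1  0.5 -2.6] q6 -0.22
(476, -90, 39.5, 84) -> [-0.001  0.     0.011] -0.001 rows 0.1
```

View pics/w31.png

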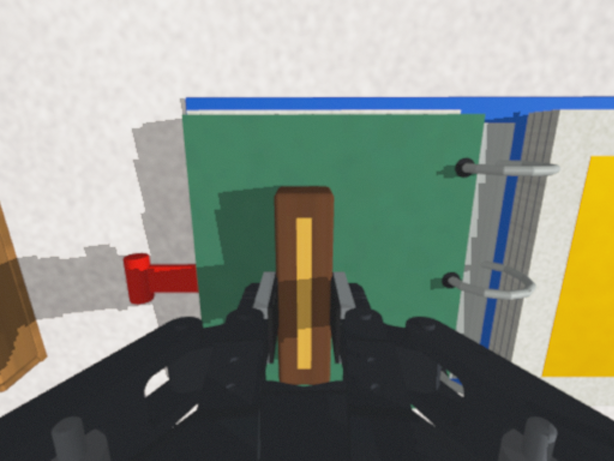

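View pics/s31.png

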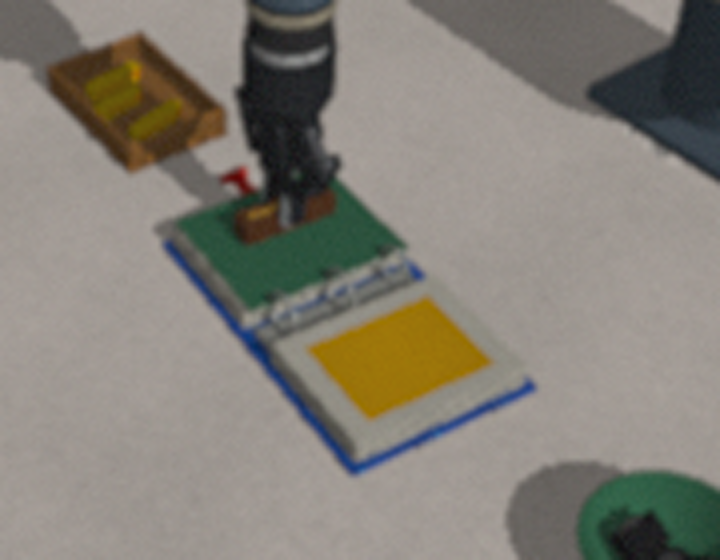

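Lower the last 4 mm onto the leaf and watch the force.

Call:
carry_out(rows=[[[-1, 0, 0, 0.005, 0], [-1, 0, 0, 0.01, 0], [-1, 0, 0, 0.01, 0], [-1, 0, 0, 0.01, 0]]])

```text
clock: 51.15
ee_pos: [476.2, -90.2, 41.1]
tcp_rot: [0.055, 0.998, -0.002, 0.007]
force: [-1.3, 1.0, 5.4]
finger_gap: 0.259
```

Call:
carry_out(rows=[[[-0.3, 0, 0, 0, 0], [-0.3, 0, 0, 0, 0], [-0.3, 0, 0, 0, 0], [-0.3, 0, 0, 0, 0], [-0.3, 0, 0, -0.05, 0], [-0.3, 0, 0, -0.15, 0], [-0.3, 0, 0, -0.28, 0], [-0.3, 0, 0, -0.4, 0], [-0.3, 0.15, 0, -0.42, 0], [-0.3, 0.3, 0, -0.42, 0], [-0.3, 0.45, 0, -0.42, 0], [-0.3, 0.5, 0, -0.42, 0], [-0.3, 0.5, 0, -0.42, 0]]])

```text
clock: 52.78
ee_pos: [274.8, -67.5, 206.6]
tcp_rot: [0.055, 0.998, -0.003, 0.008]
force: [0.4, 0.5, 0.3]
finger_gap: 0.352
```

```bash
python3 - <<'E'
from p import *
plan()
snap('top','t32.png',(75,130,425,290),2.2)
snap('scene','s32.png',(200,130,400,290),4)
E
```

```text
t 52.77 ee [274.8 -67.5 206.6] head 83.7 gap 0.352 F [0.4 0.5 0.3] q6 -0.37
```

View pics/t32.png

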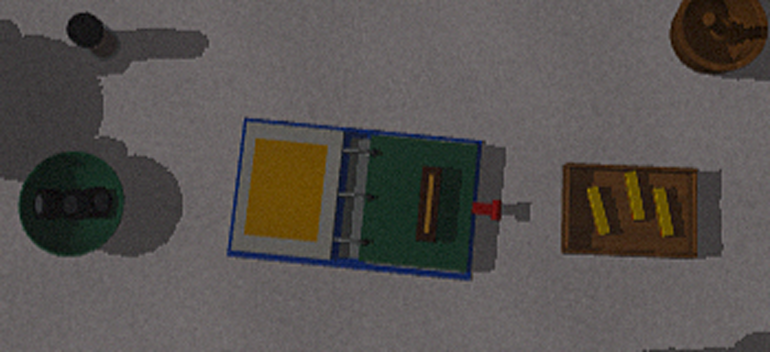

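View pics/s32.png

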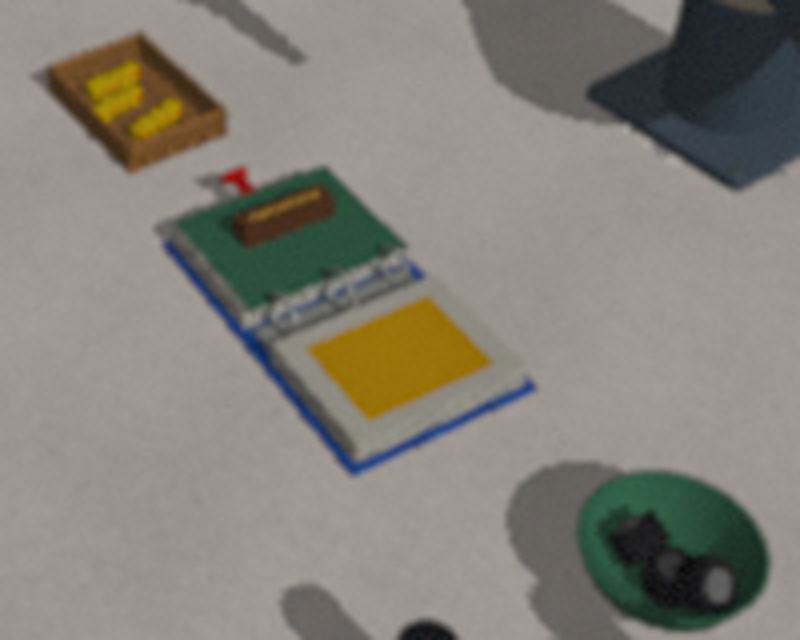

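```bash
python3 -c "
from h import *
print(hand_in()); print(get_state()['clock'])"
```

```text
the job is handed in; nothing more can be done
None
the job is handed in; nothing more can be done
```

The job is done and handed in at about 53 s, well inside the 210 s limit. `hand_in` reports no verdict, so these are my own last checks.

- **Sorting:** all six pieces were present. The three black caps went into the green bowl and the three yellow clips into the wooden tray.
- **Divider and weight:** I set the page weight on the ledge while the divider still lay on its starting side. I then turned the divider over by its tab and laid the weight on the green face.
- **Last pictures (top and scene):**
  - The divider is flat with the green face up, the weight is about mid-leaf, and the gripper is clear of everything.
  - The shaker and mortar look unmoved.
- **Things that were not perfectly neat:**
  - Two of the caps lean against the bowl wall rather than sitting flat. They look well inside the bowl in the pictures, but I did not measure their height against the rim.
  - The middle clip shifted about 25 mm inside the tray while I was placing the next one. I could not tell whether that was the announced knock or my own gripper, and it stayed in the tray.
- **Forces:** the largest force I saw in the readings was about 7 N, and no grip slipped noticeably.

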